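Crank the tin clamp shut

ROBOT

A 6-joint arm with a two-finger parallel gripper is mounted at the origin on a cart in front of the work surface, level with it; the furniture and walls round the work are solid. World frame = base frame: x ahead of the robot, y to its left, z up, the work surface at z = 0. Lengths are in m, angles in rad, forces in N, time in s.
With the tool pointing down it reaches from about 0.35 to 0.775 m from the base axis. Payload 7.3 kg.
Tool frame: the origin (TCP) lies on the centre line of the jaws, within the pads' length; the fingertips stand tip_reach ahead of it and the grasp point (between the pads) lies 6 mm ahead of it (tip_reach is the distance from the TCP to the fingertips, in m); x points along the fingers, y is the direction in which the jaws open and shut, and the axes are right-handed (so a half turn about x gives the same grasp; the last joint's range is limited). The gripper opens to 92 mm and grips with 3 to 60 N. Pads are 19 mm wide; open, the fingers measure 130 mm over their backs; the gripper's body (75 mm by 190 mm) begins 47 mm behind the grasp point.
Start: joints at [1.145, 0.342, 1.524, -0, 1.275, -0.146], TCP at [0.145, 0.505, 0.252] pointing down, gripper open.
Joint ranges: [-2.53, 2.53], [-0.77, 2.02], [0.04, 2.7], [-1, 4.14], [0.28, 2.66], [-3.11, 3.11]. Speed limits (rad/s): [2.57, 2.57, 3.14, 3.14, 3.14, 3.14].

INTERFACE

Orientations are given as [roll, pitch, yaw] about the fixed x, y, z axes, in that order (R = Rz(yaw) Ry(pitch) Rx(roll)).
In Python, from cell import observe, read_camera, get_calibration, hand_in, tip_reach gives the robot as it stands. The module is installed in compiled form; this text tells all that it offers.
- The arm moves only by the shell command python3 -m crank 'ROWS' [FORCE]. ROWS is JSON, a list of rows, each an object of numbers: "fingers": the opening, from -1 (shut) to 1 (fully open); "tx", "ty", "tz": the shift along the tool's x, y, z in units of 40 mm (1.0 is 40 mm); "roll": the turn about the tool's x in units of 10 degrees (1.0 is 10 degrees). In form: [{"fingers": .., "tx": .., "ty": .., "tz": .., "roll": ..}, ...]. A call has exactly 8 rows; each row is the pose to reach, as a shift and turn from the pose commanded when the call began, along the tool's axes at that moment; what a row does not reach only later rows make up. A row lasts 1/8 s, in which the tool goes at most 62.5 mm and 10.7 degrees, less where a joint would pass 70% of its speed; a pose out of reach is approached as far as the arm can. A call with a gripper value outside its range is refused whole. The fingers move at their own pace and stop on an object; FORCE is the grip in N (left out, the last holds). Time passes only in rows, so rows that repeat a pose let the fingers close, or fill a call up. It gives the time, the measured TCP pose, the force and the opening at its end, in the units of the state.
- observe(): the state, without advancing time (a new reading comes with each control period).
- read_camera(name): name is "side" or "top" or "wrist"; returns (picture, depth): 384x512x3 uint8, red, green, blue; 384x512 float32, m along the optical axis (not along the pixel's ray), 0 where there is no reading.
- get_calibration(name): a dict with "vertical_fov" (degrees; the focal length in pixels is half the picture's height over the tangent of half this angle, whatever the lens; pixels are square), "cx", "cy" (the principal point, pixels), "pose" (4x4, takes a point from camera to world coordinates); the wrist camera has in their place "T_tool_cam" (4x4, takes a point from camera to tool coordinates, whose origin is the TCP and whose axes are the tool frame's). Camera axes: x right, y down, z forward; pixel columns grow to the right and rows downward; lengths in m; the calibration is good to about 2 mm. The wrist camera is an equidistant fisheye: a pixel r from the principal point sees the ray r / f radians off the axis. A picture is of the moment at which its call begins: read the wrist's pose just before it. get_calibration takes no time and is no camera call.
- hand_in(): hands the job in, once; it reports no verdict.
The state is a dict: "time": time; "qpos": joint angles; "qvel": joint speeds; "joint_efforts": joint torques, N m; "tool_pos": TCP position; "tool_rot": TCP orientation; "contact_force": force on the tool from outside, world axes, zero at the start; "torque": the same for the moment, N m; "opening": finger opening in m.
Only numpy, scipy, OpenCV 4.12 (cv2) and the standard library are available. Lean on these libraries where they do the work, as an engineer would, in place of code of your own. Each camera call takes 0.05 s, during which the arm holds its last target. There are 200 camera calls.

TASK

Clamp the paint tin for stirring: take the loose crank out of its blue cup, lower it into the flared drive tube of the tin clamp and, pressing only lightly, feel for the angle at which its square socket drops fully home over the hidden stud. Then crank it clockwise until the rubber pad presses on the tin and is pushed about half way (8 mm) back on its yellow guide pins, without over-tightening, and let go, leaving the crank seated and the things around undisturbed.

Things in the scene. Friction and masses are not known exactly. Their poses are not given: they have to be found in the camera images.
- tin_clamp: Grey steel tin clamp bolted to the worktop, base plate 130 x 320 x 8 mm. Origin at the centre of the plate's underside, z up, y along its length. At y = +115 mm stands the drive tube, at the -y end the fixed V jaw; the tin stands between V jaw and moving jaw, which closes towards -y when the crank turns clockwise seen from above.
- drive_mouth (a point): Centre of the mouth of the upright drive tube, 78 mm above the worktop. Bore 34.4 mm, flaring over the top 18 mm to 50 mm at the mouth. A split rubber dust seal (no resistance) hides a square steel stud, 16 mm wide, inside; its top is 34 mm above the worktop, bevelled to 15 mm over the top 2 mm. The stud's angle is different every time; the crank's socket fits at every 90 degrees, with some 6 degrees of play.
- drive_seat (a point): Point on the axis of the drive tube, 16 mm above the worktop, where the crank's foot lies when fully home. At a wrong angle the crank stands on the stud 18 mm too high; turned under a light press (up to about 10 N) it drops in, the stud staying still. The stud turns at 0.14 N m through up to a quarter turn of lost motion before it moves the jaw's screw.
- crank: Loose steel crank, 0.37 kg, standing upright in the cup. Origin at the centre of its lower end, z up the shank. Lower end 23 mm square with a square socket (17.6 mm, 18 mm deep, sides along x and y), then a 30 mm round shank. Flat arm along x, 90 to 100 mm up, from x = -62 to +76 mm. Counterweight (27 mm wide, up to 116 mm) at x = -46 mm.
- crank_boss (a point): Point on the crank's axis 120 mm above the foot, in the middle of the orange grip: 30 mm along the crank's x, 22 mm along its y, from 100 to 140 mm above the foot. Pinch it from above across its 22 mm.
- crank_foot (a point): Centre of the crank's lower end.
- crank_knob (a point): Middle of the black cranking knob: upright, 20 mm thick, 42 mm tall, spinning freely on its pin at x = +65 mm of the crank, this point 123 mm above the foot. To crank, pinch the knob and carry it round the drive axis without turning the hand.
- crank_cup: Blue steel cup fixed to the worktop in which the crank stands: 46 mm wide, 48 mm tall, bore 35.6 mm, its floor 8 mm above the worktop, foot plate 90 mm wide. Origin at the centre of the underside.
- tin: Small open paint tin, 91 mm wide, 98 mm tall, standing between the jaws. Origin at the centre of its underside. Before clamping the pad stands about 3 to 10 mm away from it.
- pad (a joint): How far the sprung rubber pad is pushed back on its two yellow guide pins towards the moving jaw, in m: 0 free, 0.016 at the stop. It gives 1 mm for every 2 N pressed on the tin. About 8 mm is right; under 4 mm is loose, over 13 mm dents the tin.
- jaw (a joint): Travel of the moving jaw towards the tin, in m: 0 open, grows by 5 mm per radian of the screw. The screw turns at about 0.18 N m (2.8 N at the knob) unloaded and needs 0.005 N m more for each newton on the pad; it stays where it is left.
- toner: Bystander: small round bottle with black cap, 42 mm wide, 110 mm tall. Origin at the centre of its underside.
- lid: Bystander: round tin lid lying flat, 93 mm wide, 7 mm thick. Origin at the centre of its underside.
- tape: Bystander: roll of beige masking tape lying flat, 96 mm wide, 25 mm tall. Origin at the centre of its underside.
- marker: Bystander: red felt marker lying flat, 140 mm long along its y, 18 mm thick. Origin at the centre of its underside.
Things that resemble listed ones, but are neither listed nor needed, are in the scene too. What is shaped like the tin but red is not meant.

How it is judged:
On the way, in this order (a step that is already met when the one before it is completed fails the run):
1. the crank's socket is fully home on the stud in the drive tube, the clamp not yet tightened (distance between crank_foot and drive_seat below 0.006 m and angle between crank's own z axis and vertical below 0.12 rad and value of joint pad below 0.001 m), for 0.2 s.
2. with the crank still home, the jaw is screwed in until the pad is pushed back at least 4 mm by the tin (distance between crank_foot and drive_seat below 0.008 m and value of joint pad above 0.004 m and contact force between tin and pad above 6 N), for 0.2 s.
At the end, for the whole second after the job is handed in: The pad presses on the upright tin (over 6 N) and is pushed back 4 to 12 mm; the crank stands seated in the drive tube (its foot within 8 mm of the seat, tilted under 0.12 rad), at rest and released (all of step 2 and value of joint pad below 0.012 m and angle between crank's own z axis and vertical below 0.12 rad and angle between tin's own z axis and vertical below 0.08 rad and linear speed of crank below 0.02 m/s); the robot touches nothing.
It fails at once if the tin is over-tightened: the pad pushed back more than 13 mm (value of joint pad above 0.013 m).
It fails at once if the crank is forced against the clamp with more than 30 N before it is home (contact force between crank and tin_clamp above 30 N and distance between crank_foot and drive_seat above 0.01 m).
It fails at once if the tin is knocked over or lifted out (angle between tin's own z axis and vertical above 0.2 rad or distance of tin from where it was at the start of the episode above 0.03 m).
It fails at once if a bystander (bottle, lid, tape roll or marker) is moved by more than 3 cm (distance of any of toner, lid, tape, marker from where it was at the start of the episode above 0.03 m).
It also fails if it takes over 72 s, if anything falls off the work surface, if the arm or the gripper's body presses on something with over 40 N, if the wrist force passes 120 N, or if a joint passes its speed limit or range.

## Working session

There is one attempt and no reset: what is moved stays moved. The work goes in short steps, Python scripts to look and compute and a shell command to move; the robot and the scene stay as the last step left them, time stands still between calls to the robot, and variables do not carry over. Pictures are saved under pics/ and viewed, about 8 in all and at most 12, crops included, and the job is handed in when it is done.

```bash
mkdir -p pics; ls
python3 - <<'E'
from cell import *
import cv2,numpy as np
np.set_printoptions(precision=4,suppress=True)
print(observe(),tip_reach)
ims=[]
for n in("top","side"):
    p,d=read_camera(n); np.savez(f"{n}0.npz",p=p,d=d); c=get_calibration(n);print(n,c)
    ims.append(p[:,:,::-1])
print(get_calibration("wrist"))
cv2.imwrite("pics/top.png",cv2.resize(ims[0],(800,600),interpolation=cv2.INTER_CUBIC));cv2.imwrite("pics/side.png",cv2.resize(ims[1],(800,600),interpolation=cv2.INTER_CUBIC))
E
```

```text
pics
{'time': 0.0, 'qpos': array([ 1.145 ,  0.3427,  1.525 ,  0.    ,  1.2754, -0.146 ]), 'qvel': array([-0.0008,  0.0001,  0.0004,  0.0002, -0.0015, -0.0016]), 'joint_efforts': array([ -0.0003, -43.1252, -24.4213,   0.0718,   0.0561,  -0.0001]), 'tool_pos': array([0.1448, 0.5042, 0.251 ]), 'tool_rot': array([-1.725 ,  1.5693, -2.0048]), 'contact_force': array([-0.2899, -0.1844,  0.5266]), 'torque': array([-0.0408,  0.0599,  0.0165]), 'opening': 0.09182941130553895} 0.025
top {'vertical_fov': 42.180125377889915, 'cx': 251.56167202656377, 'cy': 196.5064375132269, 'pose': array([[ 0.1528, -0.878 ,  0.4537, -0.2094],
       [-0.9883, -0.135 ,  0.0716, -0.3174],
       [-0.0016, -0.4593, -0.8883,  1.5966],
       [ 0.    ,  0.    ,  0.    ,  1.    ]])}
side {'vertical_fov': 48.63748160232408, 'cx': 253.81412084635784, 'cy': 194.26843548334259, 'pose': array([[ 0.9198, -0.2312,  0.317 ,  0.0777],
       [-0.3921, -0.5102,  0.7655, -1.2899],
       [-0.0152, -0.8284, -0.5599,  0.8982],
       [ 0.    ,  0.    ,  0.    ,  1.    ]])}
{'vertical_fov': 65.70646984690485, 'cx': 253.2101623561275, 'cy': 191.25374102098323, 'T_tool_cam': array([[-0.0007, -0.2963,  0.9551, -0.1334],
       [ 1.    , -0.0006,  0.0006, -0.0007],
       [ 0.0004,  0.9551,  0.2963, -0.0796],
       [ 0.    ,  0.    ,  0.    ,  1.    ]])}
```

View pics/top.png

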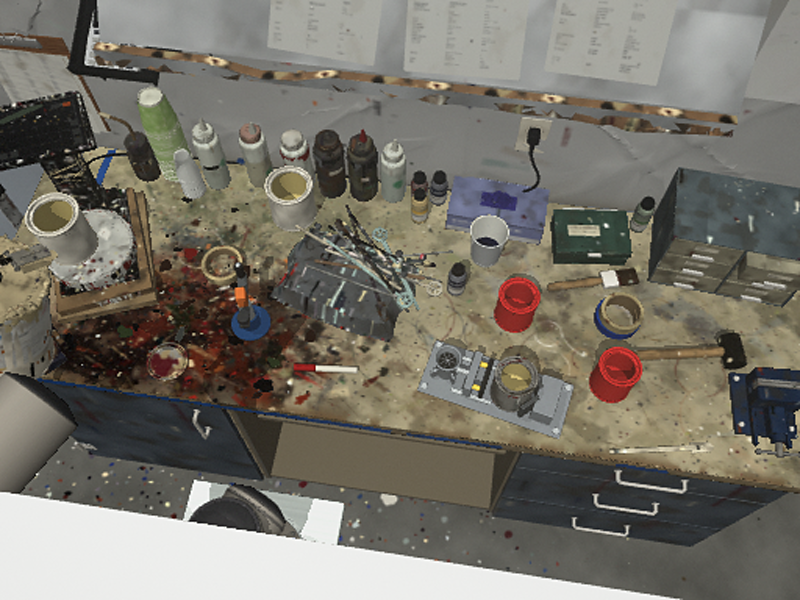

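View pics/side.png

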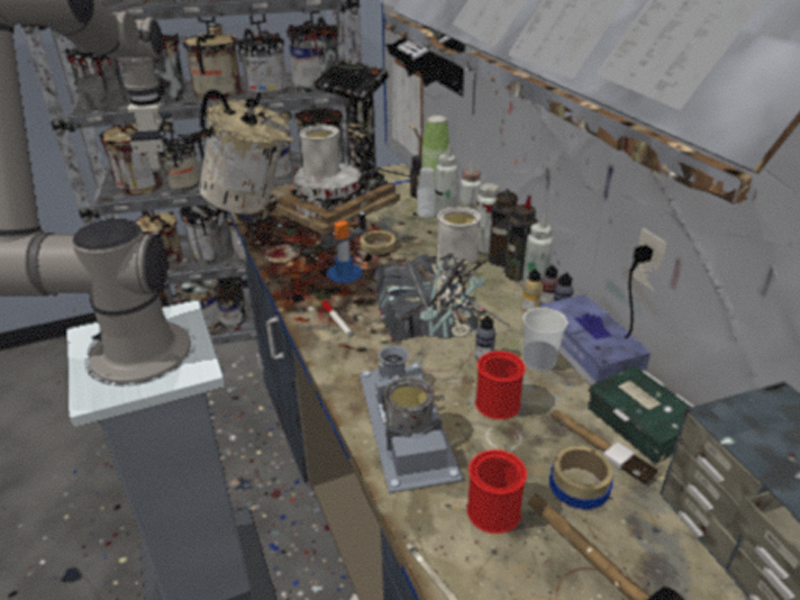

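The top view (800x600 scale) shows the crank, with its orange grip at (242,293), in the blue cup at (250,322). The clamp's drive tube is at (447,357) and the tin at (515,383). Bystanders are the lid (168,362), tape (222,263), marker (325,368) and toner (457,277).

Possible lookalikes:
- **Crank cup:** the blue-footed roll at (620,315). I reject it because it holds no orange grip.
- **Tin:** the red tins at (517,303) and (614,373), and the white tins at (290,193) and (55,215). I reject these because they don't stand in the clamp.

Next I measure and check with a close crop.

```bash
cat > h.py <<'E'
from cell import *
import cv2,numpy as np
from scipy.spatial.transform import Rotation as Ro
np.set_printoptions(precision=4,suppress=True)
def cloud(n,d):
    c=get_calibration(n);f=192/np.tan(np.radians(c["vertical_fov"]/2))
    v,u=np.mgrid[0:384,0:512]
    P=np.stack([(u-c["cx"])/f*d,(v-c["cy"])/f*d,d],-1)
    return P@c["pose"][:3,:3].T+c["pose"][:3,3]
def ray(n,u,v,z):
    c=get_calibration(n);f=192/np.tan(np.radians(c["vertical_fov"]/2))
    r=c["pose"][:3,:3]@np.array([(u-c["cx"])/f,(v-c["cy"])/f,1]);o=c["pose"][:3,3]
    return o+r*(z-o[2])/r[2]
E
python3 - <<'E'
from h import *
rows=[]
for n in("top","side"):
    z=np.load(n+"0.npz");p,d=z["p"],z["d"];W=cloud(n,d);hsv=cv2.cvtColor(p,cv2.COLOR_RGB2HSV)
    x0,y0=((150,185),(130,190))[n=="side"] if False else ((157,187) if n=="top" else (220,148))
    org=(hsv[...,0]>6)&(hsv[...,0]<16)&(hsv[...,1]>190)&(hsv[...,2]>120)
    blu=(hsv[...,0]>100)&(hsv[...,0]<115)&(hsv[...,1]>150)&(hsv[...,2]>70)
    box=np.zeros_like(org); 
    box[(slice(165,225) if n=="top" else slice(130,190)),(slice(130,185) if n=="top" else slice(195,245))]=1
    yel=(hsv[...,0]>22)&(hsv[...,0]<32)&(hsv[...,1]>180)&(hsv[...,2]>120)
    for k,m in(("org",org&box),("blue",blu&box),("yel",yel)):
        ys,xs=np.nonzero(m);print(n,k,len(xs))
        if len(xs): print(np.median(xs),np.median(ys),"med",np.median(W[m],0),"min",np.percentile(W[m],5,0),"max",np.percentile(W[m],95,0))
    # tops: heights map
    m=(W[...,2]>.07)&(W[...,2]<.085)&(abs(W[...,0]-.5)<.25)&(d>0)
    crops={"top":((140,160,60,70),(262,205,110,80)),"side":((190,130,70,60),(220,215,85,105))}[n]
    for i,(x,y,w,h) in enumerate(crops):
        C=p[y:y+h,x:x+w,::-1];rows.append(cv2.resize(C,(400,300),interpolation=cv2.INTER_CUBIC))
cv2.imwrite("pics/crops.png",np.vstack([np.hstack(rows[:2]),np.hstack(rows[2:])]))
for n,pts in {"top":[(447,357,.078,"tube"),(515,383,.098,"tin"),(425,388,.008,"corner"),(438,343,.008,"c2"),(573,383,.008,"c3"),(558,434,.008,"c4"),(457,265,.11,"toner"),(168,362,.007,"lid"),(222,263,.025,"tape"),(295,366,.01,"mk"),(357,370,.01,"mk2")],"side":[(393,356,.078,"tube"),(410,393,.098,"tin"),(343,238,.12,"boss")]}.items():
    for u,v,z,l in pts: print(n,l,ray(n,u*.64,v*.64,z))
E
```

```text
top org 25
154.0 191.0 med [0.5053 0.1244 0.1397] min [0.5014 0.1162 0.1137] max [0.5266 0.1327 0.1504]
top blue 158
158.0 211.0 med [0.4939 0.1266 0.0043] min [ 0.4758  0.0894 -0.0012] max [0.5493 0.1663 0.0134]
top yel 0
side org 53
218.0 146.0 med [0.5149 0.1156 0.1376] min [0.5027 0.1089 0.1155] max [0.5259 0.1264 0.1483]
side blue 182
220.0 174.0 med [0.5091 0.1066 0.0071] min [0.4808 0.0839 0.0013] max [0.5486 0.1414 0.0406]
side yel 0
top tube [ 0.4654 -0.3267  0.078 ]
top tin [ 0.4198 -0.4724  0.098 ]
top corner [ 0.416  -0.2887  0.008 ]
top c2 [ 0.5274 -0.3031  0.008 ]
top c3 [ 0.4769 -0.6071  0.008 ]
top c4 [ 0.3557 -0.5812  0.008 ]
top toner [ 0.6748 -0.3215  0.11  ]
top lid [0.3907 0.2836 0.007 ]
top tape [0.6472 0.2233 0.025 ]
top mk [0.423  0.0022 0.01  ]
top mk2 [ 0.4344 -0.1349  0.01  ]
side tube [ 0.4631 -0.3359  0.078 ]
side tin [ 0.4403 -0.4695  0.098 ]
side boss [0.5111 0.0932 0.12  ]
```

View pics/crops.png

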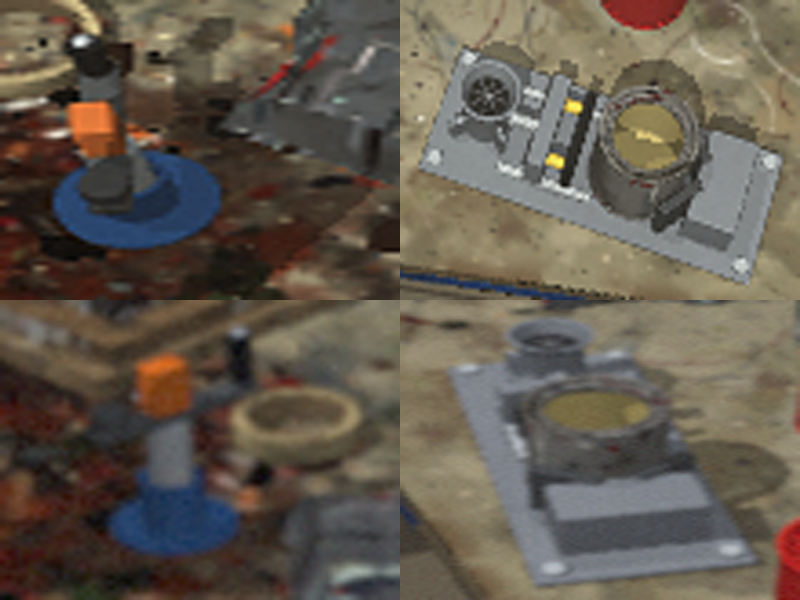

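The crop confirms the choice: orange grip on a grey shank in the blue cup, counterweight toward the robot, knob pointing away (+x). The clamp carries the yellow guide pins and the tin. Next I work out the first move, hovering for a wrist view.

```bash
cat >> h.py <<'E'
def goto(pos,ang=None,s=None):
    "units from measured pose to TCP pos, tool-y direction angle ang (deg, mod 180)"
    s=s or observe();R=Ro.from_euler('xyz',s["tool_rot"]).as_matrix()
    d=R.T@(np.array(pos)-s["tool_pos"])/.04
    a0=np.degrees(np.arctan2(R[1,1],R[0,1]));
    print("t",s["time"],"tool",s["tool_pos"],"ytool ang %.2f"%a0,"xdown",R[:,0],"F",s["contact_force"],"T",s["torque"],"open %.4f"%s["opening"])
    r=None if ang is None else (-((ang-a0+90)%180-90))/10
    print("tx,ty,tz",d,"roll",r,"q6",s["qpos"][5])
def wray(s,u,v,z):
    c=get_calibration("wrist");f=192/np.tan(np.radians(c["vertical_fov"]/2))
    a,b=u-c["cx"],v-c["cy"];r=np.hypot(a,b)+1e-9;t=r/f
    ry=np.array([a/r*np.sin(t),b/r*np.sin(t),np.cos(t)]);T=c["T_tool_cam"]
    R=Ro.from_euler('xyz',s["tool_rot"]).as_matrix()
    ry=R@T[:3,:3]@ry;o=R@T[:3,3]+s["tool_pos"]
    return o+ry*(z-o[2])/ry[2]
def wshot(name):
    s=observe();p,d=read_camera("wrist");np.savez(name+".npz",p=p,d=d,pos=s["tool_pos"],rot=s["tool_rot"])
    cv2.imwrite(f"pics/{name}.png",p[:,:,::-1]);return s,p
E
python3 - <<'E'
from h import *
k1=ray("top",152.7,168,.149);b1=ray("top",154.2,186,.148)
k2=ray("side",190+237/5.714,130+32/5,.152);b2=ray("side",190+160/5.714,130+57/5,.148)
print(k1,b1,k2,b2)
for k,b in((k1,b1),(k2,b2)):print(np.degrees(np.arctan2(*(k-b)[1::-1])))
goto([.50,.115,.27],90)
E
```

```text
[0.5862 0.1455 0.149 ] [0.5201 0.1241 0.148 ] [0.5796 0.1408 0.152 ] [0.5195 0.1298 0.148 ]
17.938635943361206
10.368471225257295
t 0.1 tool [0.1448 0.5043 0.2511] ytool ang 73.97 xdown [-0.0006 -0.0012 -1.    ] F [ 0.2837  0.8794 -0.1164] T [-0.0148  0.0042  0.0073] open 0.0919
tx,ty,tz [-0.4647 -6.9023 11.2215] roll -1.6031309772360642 q6 -0.14600321654248638
```

```bash
python3 -m crank '[{"fingers":1,"tx":0,"ty":-0.5,"tz":0.8,"roll":-0.3},{"fingers":1,"tx":-0.1,"ty":-1.3,"tz":2.1,"roll":-0.7},{"fingers":1,"tx":-0.2,"ty":-2.1,"tz":3.4,"roll":-1.1},{"fingers":1,"tx":-0.3,"ty":-2.9,"tz":4.7,"roll":-1.5},{"fingers":1,"tx":-0.4,"ty":-3.7,"tz":6.0,"roll":-1.9},{"fingers":1,"tx":-0.5,"ty":-4.5,"tz":7.3,"roll":-2.3},{"fingers":1,"tx":-0.5,"ty":-5.3,"tz":8.6,"roll":-2.7},{"fingers":1,"tx":-0.5,"ty":-6.0,"tz":9.8,"roll":-3.0}]'
python3 -c "
from h import *
goto([.47,.115,.27],104)"
```

```text
time: 1.1
tool_pos: [0.4565, 0.1638, 0.2716]
tool_rot: [2.077, 1.571, 2.322]
contact_force: [0.7, 1.2, -0.5]
opening: 0.0919
t 1.1 tool [0.4565 0.1638 0.2716] ytool ang 104.04 xdown [-0.0001  0.0001 -1.    ] F [ 0.6864  1.1908 -0.4821] T [0.0411 0.0103 0.064 ] open 0.0919
tx,ty,tz [ 0.0404 -1.2656  0.0321] roll 0.003917522579406807 q6 -1.6296455446064857
```

```bash
python3 -m crank '[{"fingers":1,"ty":-0.4},{"fingers":1,"ty":-0.9},{"fingers":1,"ty":-1.2},{"fingers":1,"ty":-1.2},{"fingers":1,"ty":-1.2},{"fingers":1,"ty":-1.2},{"fingers":1,"ty":-1.2},{"fingers":1,"ty":-1.2}]'
python3 -c "
from h import *
s,p=wshot('w1');goto([.5,.12,.2],104)"
```

```text
t 1.15 tool [0.4607 0.1595 0.2713] ytool ang 103.98 xdown [ 0.0028 -0.003  -1.    ] F [ 4.0796 -4.26   -0.1587] T [-0.167  -0.1692  0.0373] open 0.0917
tx,ty,tz [ 1.7894 -1.1902  0.7121] roll -0.0019260599079117923 q6 -1.6356859683719338invalid input at $[0]: expected keys fingers, tx, ty, tz, roll
```

View pics/w1.png

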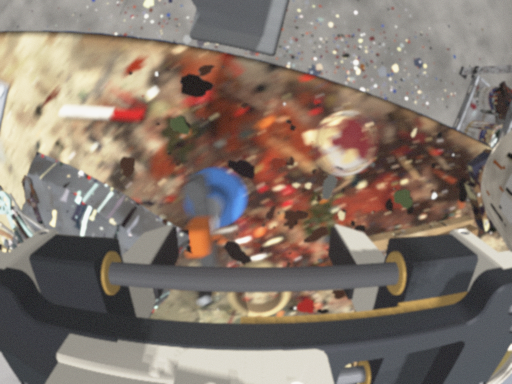

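The wrist view shows the cup at (215,197) and the orange grip at (200,235), with the jaws at either side. I measure the grip from this frame by its colour mask and depth.

```bash
cat >> h.py <<'E'
def wcloud(name):
    z=np.load(name+".npz");p,d=z["p"],z["d"];c=get_calibration("wrist");f=192/np.tan(np.radians(c["vertical_fov"]/2))
    v,u=np.mgrid[0:384,0:512];a,b=u-c["cx"],v-c["cy"];r=np.hypot(a,b)+1e-9;t=np.tan(r/f)
    P=np.stack([a/r*t*d,b/r*t*d,d],-1);T=c["T_tool_cam"];P=P@T[:3,:3].T+T[:3,3]
    R=Ro.from_euler('xyz',z["rot"]).as_matrix();return p,P@R.T+z["pos"],d
def orange(p):
    h=cv2.cvtColor(p,cv2.COLOR_RGB2HSV);return (h[...,0]>4)&(h[...,0]<18)&(h[...,1]>180)&(h[...,2]>100)
E
cat > m.py <<'E'
from h import *
import sys
n=sys.argv[1];zt=float(sys.argv[2]);p,W,d=wcloud(n);m=orange(p)
k,l,st,ce=cv2.connectedComponentsWithStats(m.astype(np.uint8));i=1+np.argmax(st[1:,4]);m=l==i;print(st[i],ce[i])
t=m&(abs(W[...,2]-zt)<.006);P=W[t];print("top pts",len(P),P.mean(0),P.min(0),P.max(0))
print(cv2.minAreaRect((P[:,:2]*1000).astype(np.float32)))
E
python3 m.py w1 .148
python3 -m crank '[{"fingers":1,"tx":0,"ty":-0.4,"tz":0,"roll":0},{"fingers":1,"tx":0,"ty":-0.9,"tz":0,"roll":0},{"fingers":1,"tx":0.3,"ty":-1.0,"tz":0,"roll":0},{"fingers":1,"tx":0.6,"ty":-1.0,"tz":0,"roll":0},{"fingers":1,"tx":0.6,"ty":-1.0,"tz":0,"roll":0},{"fingers":1,"tx":0.6,"ty":-1.0,"tz":0,"roll":0},{"fingers":1,"tx":0.6,"ty":-1.0,"tz":0,"roll":0},{"fingers":1,"tx":0.6,"ty":-1.0,"tz":0,"roll":0}]'
python3 -c "
from h import *
s,p=wshot('w2');goto([.5,.12,.2],104)"; python3 m.py w2 .148
```

```text
[190 229  18  26 294] [198.3333 241.2653]
top pts 294 [0.519  0.1233 0.1484] [0.5061 0.1133 0.1462] [0.5347 0.132  0.1511]
((520.2169799804688, 123.4400405883789), (27.80901527404785, 17.462491989135742), 10.347002983093262)
time: 2.15
tool_pos: [0.4652, 0.127, 0.248]
tool_rot: [0.049, 1.57, 0.293]
contact_force: [-0.3, -0.9, 0.2]
opening: 0.092
t 2.2 tool [0.4652 0.127  0.2479] ytool ang 103.97 xdown [ 0.0005  0.0002 -1.    ] F [-0.0798  0.3131 -0.1166] T [0.0384 0.079  0.014 ] open 0.0920
tx,ty,tz [ 1.1986 -0.3797  0.8018] roll -0.0025432764689654165 q6 -1.7074347133950978
[226 240  23  27 330] [236.3333 253.5   ]
top pts 328 [0.5184 0.1238 0.1481] [0.5049 0.1122 0.1447] [0.532  0.1365 0.1503]
((518.7322387695312, 124.32720184326172), (26.091350555419922, 19.93242835998535), 13.404136657714844)
```

```bash
python3 -c "
from h import *
goto([.5193,.124,.136],103.5)"
```

```text
t 2.2 tool [0.4652 0.127  0.2479] ytool ang 103.97 xdown [ 0.0005  0.0002 -1.    ] F [-0.0798  0.3131 -0.1166] T [0.0384 0.079  0.014 ] open 0.0920
tx,ty,tz [ 2.7989 -0.3992  1.2934] roll 0.047456723531034584 q6 -1.7074347133950978
```

```bash
python3 -m crank '[{"fingers":1,"tx":0,"ty":-0.2,"tz":0.6,"roll":0},{"fingers":1,"tx":0.2,"ty":-0.4,"tz":1.2,"roll":0},{"fingers":1,"tx":0.9,"ty":-0.4,"tz":1.3,"roll":0},{"fingers":1,"tx":1.7,"ty":-0.4,"tz":1.3,"roll":0},{"fingers":1,"tx":2.4,"ty":-0.4,"tz":1.3,"roll":0},{"fingers":1,"tx":2.8,"ty":-0.4,"tz":1.3,"roll":0},{"fingers":1,"tx":2.8,"ty":-0.4,"tz":1.3,"roll":0},{"fingers":1,"tx":2.8,"ty":-0.4,"tz":1.3,"roll":0}]'
python3 -c "
from h import *
s,p=wshot('w3');goto([.5193,.124,.136],103.5)"; python3 m.py w3 .148
```

```text
time: 3.2
tool_pos: [0.52, 0.1239, 0.1365]
tool_rot: [-0.092, 1.569, 0.152]
contact_force: [0.1, 0.6, -0.2]
opening: 0.0917
t 3.25 tool [0.52   0.124  0.1367] ytool ang 103.97 xdown [ 0.0018  0.0003 -1.    ] F [-0.3311 -0.1286 -0.4875] T [ 0.0098  0.0645 -0.0136] open 0.0918
tx,ty,tz [ 0.0179  0.0053 -0.0175] roll 0.04678038970990599 q6 -1.7240961824817649
[235 244  44  23 558] [254.3638 254.7957]
top pts 555 [0.5097 0.1209 0.1476] [0.5034 0.1118 0.1438] [0.5173 0.133  0.1501]
((510.162841796875, 122.1905746459961), (10.582454681396484, 20.677797317504883), 13.237930297851562)
```

View pics/w3.png

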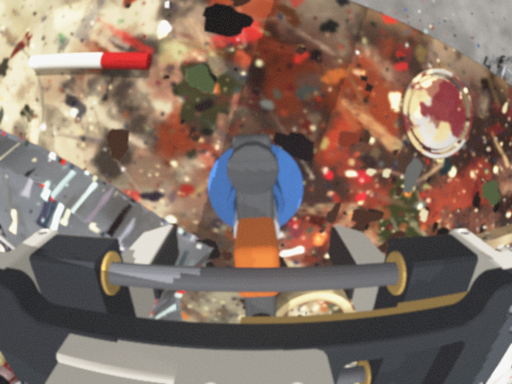

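The grip is centred between the jaws at (256,255) and aligned with them, with the cup below it. Now I close.

```bash
python3 -m crank '[{"fingers":-1,"tx":0,"ty":0,"tz":0,"roll":0},{"fingers":-1,"tx":0,"ty":0,"tz":0,"roll":0},{"fingers":-1,"tx":0,"ty":0,"tz":0,"roll":0},{"fingers":-1,"tx":0,"ty":0,"tz":0,"roll":0},{"fingers":-1,"tx":-0.3,"ty":0,"tz":0,"roll":0},{"fingers":-1,"tx":-0.6,"ty":0,"tz":0,"roll":0},{"fingers":-1,"tx":-0.9,"ty":0,"tz":0,"roll":0},{"fingers":-1,"tx":-1.2,"ty":0,"tz":0,"roll":0}]' 50
python3 -c "
from h import *
goto([.5193,.124,.280],103.5)"
```

```text
time: 4.25
tool_pos: [0.5196, 0.1239, 0.1849]
tool_rot: [-0.035, 1.57, 0.208]
contact_force: [0.3, 0.2, 0.4]
opening: 0.0163
t 4.25 tool [0.5196 0.1239 0.1849] ytool ang 103.97 xdown [ 0.0008  0.0002 -1.    ] F [0.2553 0.1899 0.3986] T [0.0533 0.0086 0.0398] open 0.0163
tx,ty,tz [-2.3772  0.004  -0.004 ] roll 0.04662015494138103 q6 -1.7240845223776904
```

The fingers need about 1 s to close and I lifted too early, so they shut on air above the grip. I'll reopen, go down and look.

```bash
python3 -m crank '[{"fingers":1,"tx":-0.1,"ty":0,"tz":0,"roll":0},{"fingers":1,"tx":-0.1,"ty":0,"tz":0,"roll":0},{"fingers":1,"tx":-0.1,"ty":0,"tz":0,"roll":0},{"fingers":1,"tx":-0.1,"ty":0,"tz":0,"roll":0},{"fingers":1,"tx":-0.1,"ty":0,"tz":0,"roll":0},{"fingers":1,"tx":-0.1,"ty":0,"tz":0,"roll":0},{"fingers":1,"tx":-0.1,"ty":0,"tz":0,"roll":0},{"fingers":1,"tx":-0.1,"ty":0,"tz":0,"roll":0}]'
python3 -c "
from h import *
s,p=wshot('w4');goto([.5193,.124,.136],103.5)"; python3 m.py w4 .148
```

```text
time: 5.25
tool_pos: [0.5194, 0.1239, 0.1877]
tool_rot: [0.736, 1.571, 0.98]
contact_force: [-0.2, 0.0, -0.2]
opening: 0.0902
t 5.3 tool [0.5194 0.1239 0.1877] ytool ang 103.97 xdown [ 0.      0.0001 -1.    ] F [-0.0707  0.7945 -0.6571] T [0.0769 0.0412 0.0089] open 0.0908
tx,ty,tz [ 1.293   0.0026 -0.0027] roll 0.0472069668322419 q6 -1.7241066732597945
[239 208  32  41 686] [253.7289 230.3892]
top pts 685 [0.5196 0.1233 0.1482] [0.5048 0.1118 0.1441] [0.5341 0.136  0.1504]
((518.9534301757812, 124.01496887207031), (27.417985916137695, 19.633352279663086), 16.704248428344727)
```

Unmoved and upright. I descend and close.

```bash
python3 -m crank '[{"fingers":0.6,"tx":0.4,"ty":0,"tz":0,"roll":0},{"fingers":0.3,"tx":0.9,"ty":0,"tz":0,"roll":0},{"fingers":-1,"tx":1.29,"ty":0,"tz":0,"roll":0},{"fingers":-1,"tx":1.29,"ty":0,"tz":0,"roll":0},{"fingers":-1,"tx":1.29,"ty":0,"tz":0,"roll":0},{"fingers":-1,"tx":1.29,"ty":0,"tz":0,"roll":0},{"fingers":-1,"tx":1.29,"ty":0,"tz":0,"roll":0},{"fingers":-1,"tx":1.29,"ty":0,"tz":0,"roll":0}]' 50
python3 -m crank '[{"fingers":-1,"tx":0,"ty":0,"tz":0,"roll":0},{"fingers":-1,"tx":0,"ty":0,"tz":0,"roll":0},{"fingers":-1,"tx":0,"ty":0,"tz":0,"roll":0},{"fingers":-1,"tx":-0.1,"ty":0,"tz":0,"roll":0},{"fingers":-1,"tx":-0.2,"ty":0,"tz":0,"roll":0},{"fingers":-1,"tx":-0.3,"ty":0,"tz":0,"roll":0},{"fingers":-1,"tx":-0.3,"ty":0,"tz":0,"roll":0},{"fingers":-1,"tx":-0.3,"ty":0,"tz":0,"roll":0}]'
python3 -c "
from h import *
s,p=wshot('w5');goto([.5193,.124,.270],103.5)"; python3 m.py w5 .16
```

```text
time: 6.3
tool_pos: [0.5194, 0.124, 0.1365]
tool_rot: [0.549, 1.57, 0.793]
contact_force: [-1.0, 0.4, 3.4]
opening: 0.0214
time: 7.3
tool_pos: [0.5193, 0.1239, 0.1481]
tool_rot: [2.758, 1.571, 3.002]
contact_force: [-0.6, 0.8, -3.7]
opening: 0.0217
t 7.35 tool [0.5193 0.1239 0.148 ] ytool ang 103.97 xdown [-0.0002  0.     -1.    ] F [-0.3159  0.1233 -3.3706] T [ 0.1486  0.1156 -0.0044] open 0.0219
tx,ty,tz [-3.0493  0.0034 -0.0004] roll 0.047034314593473424 q6 -1.7241194822079837
[231 246  44  21 561] [253.0392 256.4688]
top pts 560 [0.51   0.1204 0.1592] [0.5045 0.1102 0.1557] [0.5181 0.1314 0.1617]
((510.5717468261719, 120.28575134277344), (9.560227394104004, 20.546960830688477), 16.838815689086914)
```

Held: the wrist reads −3.6 N, which is the crank's weight. Now I lift and carry it toward the clamp to look at the tube.

```bash
python3 -m crank '[{"fingers":-1,"tx":-0.8,"ty":0,"tz":0,"roll":0},{"fingers":-1,"tx":-1.8,"ty":0,"tz":0,"roll":0},{"fingers":-1,"tx":-2.8,"ty":0,"tz":0,"roll":0},{"fingers":-1,"tx":-3.5,"ty":0,"tz":0,"roll":0},{"fingers":-1,"tx":-3.5,"ty":-0.5,"tz":0,"roll":0},{"fingers":-1,"tx":-3.5,"ty":-1.3,"tz":0,"roll":0},{"fingers":-1,"tx":-3.5,"ty":-2.3,"tz":0,"roll":0},{"fingers":-1,"tx":-3.5,"ty":-3.3,"tz":0,"roll":0}]'
python3 -c "
from h import *
goto([.5375,-.3755,.287],104)"
```

```text
time: 8.35
tool_pos: [0.5509, -0.0065, 0.2862]
tool_rot: [2.947, 1.568, -3.093]
contact_force: [0.3, 0.3, -3.0]
opening: 0.0215
t 8.35 tool [ 0.5509 -0.0065  0.2862] ytool ang 103.96 xdown [-0.0028 -0.0001 -1.    ] F [ 0.3424  0.3256 -3.0061] T [0.016  0.0218 0.0381] open 0.0215
tx,ty,tz [-0.0181 -8.8721 -2.5513] roll -0.004270465138949931 q6 -1.9648684310584206
```

```bash
python3 -m crank '[{"fingers":-1,"tx":0,"ty":-1.0,"tz":-0.3,"roll":0},{"fingers":-1,"tx":0,"ty":-2.3,"tz":-0.6,"roll":0},{"fingers":-1,"tx":0,"ty":-3.6,"tz":-1.0,"roll":0},{"fingers":-1,"tx":0,"ty":-4.9,"tz":-1.4,"roll":0},{"fingers":-1,"tx":0,"ty":-6.2,"tz":-1.8,"roll":0},{"fingers":-1,"tx":0,"ty":-7.5,"tz":-2.2,"roll":0},{"fingers":-1,"tx":0,"ty":-8.5,"tz":-2.5,"roll":0},{"fingers":-1,"tx":0,"ty":-8.9,"tz":-2.5,"roll":0}]'
python3 -c "
from h import *
s,p=wshot('w6');goto([.465,-.332,.287],104)
import cv2;im=p[:,:,::-1].copy();
c=get_calibration('wrist')
cv2.imwrite('pics/w6b.png',cv2.resize(im[100:300,200:460],(780,600),interpolation=cv2.INTER_CUBIC))"
```

```text
time: 9.35
tool_pos: [0.538, -0.3778, 0.2851]
tool_rot: [2.499, 1.567, 2.739]
contact_force: [0.3, 0.8, -4.1]
opening: 0.0219
t 9.4 tool [ 0.5385 -0.3786  0.2849] ytool ang 103.73 xdown [-0.0031  0.0007 -1.    ] F [-1.166  -0.4679 -3.8781] T [-0.0447  0.0001 -0.0463] open 0.0218
tx,ty,tz [-0.0472  1.5669 -1.5086] roll -0.026550845765709142 q6 -2.5388064019431646
```

View pics/w6.png

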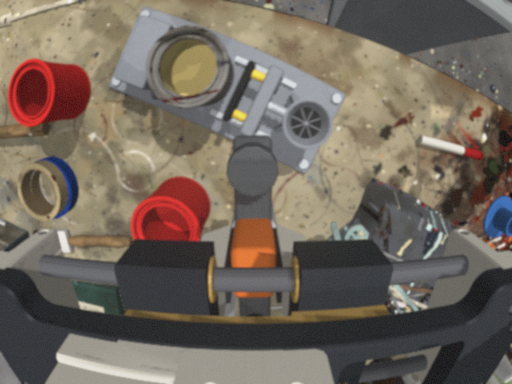

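The wrist view shows the drive tube at (307,124), the pad's yellow pins at (258,75) and (238,116), and the tin at (190,68). Next I fit the mouth rim from depth.

Run:
```python
from h import *
p,W,d=wcloud("w6")
z=np.load("w6.npz");s=dict(tool_pos=z["pos"],tool_rot=z["rot"])
print("ray centre",wray(s,307,123.5,.078))
v,u=np.mgrid[0:384,0:512]
for lo,hi in((.073,.083),(.076,.081)):
    m=(np.hypot(u-307,v-124)<34)&(W[...,2]>lo)&(W[...,2]<hi);P=W[m]
    r=cv2.minEnclosingCircle((P[:,:2]*1000).astype(np.float32));print(len(P),P.mean(0),r)
    A=np.c_[2*P[:,:2],np.ones(len(P))];x=np.linalg.lstsq(A,(P[:,:2]**2).sum(1),rcond=None)[0];print(x[:2],np.sqrt(x[2]+x[:2]@x[:2]))
for n,c in(("top0",(447*.64,357*.64)),):
    q=np.load("top0.npz");Wt=cloud("top",q["d"]);m=(np.hypot(u-c[0],v-c[1])<14)&(abs(Wt[...,2]-.078)<.006);P=Wt[m];print("top",len(P),P.mean(0),cv2.minEnclosingCircle((P[:,:2]*1000).astype(np.float32)))
# gap of grip in image: plate edges angle from wrist
m=(np.hypot(u-307,v-124)<14);print("seal z",np.percentile(W[m][:,2],[5,50,95]))
```

```text
ray centre [ 0.4685 -0.3314  0.078 ]
813 [ 0.4677 -0.3287  0.0774] ((467.8274841308594, -329.5017395019531), 30.105884552001953)
[ 0.4678 -0.3299] 0.02648123681589271
652 [ 0.4674 -0.329   0.0781] ((467.8274841308594, -329.5017395019531), 30.105884552001953)
[ 0.4679 -0.3299] 0.027098654292036655
top 90 [ 0.4695 -0.3276  0.0764] ((466.21038818359375, -327.4175109863281), 30.703664779663086)
seal z [0.0633 0.0646 0.0659]
```

```bash
python3 -m crank '[{"fingers":-1,"tx":0,"ty":0.3,"tz":-0.3,"roll":0},{"fingers":-1,"tx":0,"ty":0.8,"tz":-0.8,"roll":0},{"fingers":-1,"tx":0,"ty":1.3,"tz":-1.3,"roll":0},{"fingers":-1,"tx":0.3,"ty":1.57,"tz":-1.43,"roll":0},{"fingers":-1,"tx":0.6,"ty":1.57,"tz":-1.43,"roll":0},{"fingers":-1,"tx":0.8,"ty":1.57,"tz":-1.43,"roll":0},{"fingers":-1,"tx":0.9,"ty":1.57,"tz":-1.43,"roll":0},{"fingers":-1,"tx":0.9,"ty":1.57,"tz":-1.43,"roll":0}]'
python3 -c "
from h import *
goto([.468,-.330,.200],104)"
```

```text
time: 10.4
tool_pos: [0.4697, -0.3269, 0.2515]
tool_rot: [2.104, 1.57, 2.348]
contact_force: [0.2, -0.0, -3.7]
opening: 0.0217
t 10.4 tool [ 0.4697 -0.3269  0.2515] ytool ang 103.97 xdown [-0.0005  0.0005 -1.    ] F [ 0.2035 -0.0026 -3.7434] T [ 0.0884  0.0132 -0.0016] open 0.0217
tx,ty,tz [ 1.2886 -0.0661 -0.0586] roll -0.003121810279758108 q6 -2.556589627278772
```

```bash
python3 -m crank '[{"fingers":-1,"tx":0.2,"ty":-0.04,"tz":-0.04,"roll":0},{"fingers":-1,"tx":0.5,"ty":-0.07,"tz":-0.06,"roll":0},{"fingers":-1,"tx":0.8,"ty":-0.07,"tz":-0.06,"roll":0},{"fingers":-1,"tx":1.1,"ty":-0.07,"tz":-0.06,"roll":0},{"fingers":-1,"tx":1.2,"ty":-0.07,"tz":-0.06,"roll":0},{"fingers":-1,"tx":1.3,"ty":-0.07,"tz":-0.06,"roll":0},{"fingers":-1,"tx":1.35,"ty":-0.07,"tz":-0.06,"roll":0},{"fingers":-1,"tx":1.35,"ty":-0.07,"tz":-0.06,"roll":0}]'
python3 -c "
from h import *
p,d=read_camera('side');P,_=read_camera('top')
cv2.imwrite('pics/ins.png',np.hstack([cv2.resize(p[180:290,200:300,::-1],(400,440),interpolation=cv2.INTER_CUBIC),cv2.resize(P[170:270,250:350,::-1],(400,440),interpolation=cv2.INTER_CUBIC)]))
goto([.468,-.330,.1625],104)"
```

```text
time: 11.4
tool_pos: [0.4679, -0.33, 0.1982]
tool_rot: [-0.696, 1.57, -0.452]
contact_force: [-0.5, -0.6, -4.0]
opening: 0.0217
t 11.5 tool [ 0.468  -0.3301  0.1984] ytool ang 103.97 xdown [ 0.0005 -0.0003 -1.    ] F [ 0.2197 -0.5575 -3.1767] T [ 0.0116 -0.0159  0.0127] open 0.0221
tx,ty,tz [0.8971 0.002  0.001 ] roll -0.0032364122923880245 q6 -2.5627697460406846
```

View pics/ins.png

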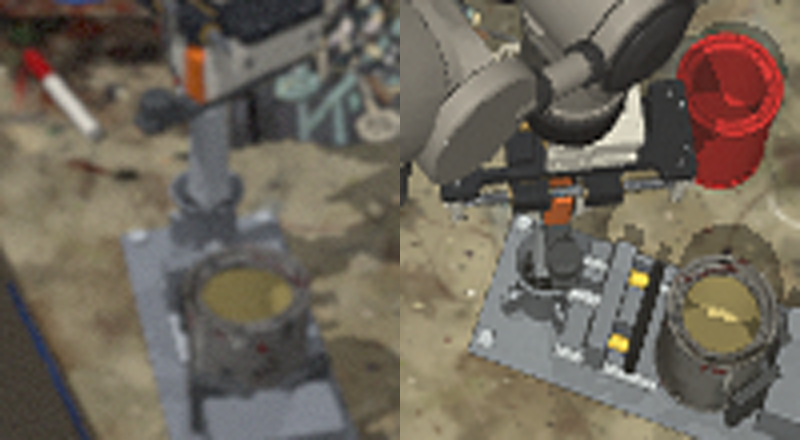

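The foot is in the flare (side crop, 208,190), centred and touching nothing. I descend slowly toward the stud.

```bash
python3 -m crank '[{"fingers":-1,"tx":0.1,"ty":0,"tz":0,"roll":0},{"fingers":-1,"tx":0.2,"ty":0,"tz":0,"roll":0},{"fingers":-1,"tx":0.3,"ty":0,"tz":0,"roll":0},{"fingers":-1,"tx":0.4,"ty":0,"tz":0,"roll":0},{"fingers":-1,"tx":0.5,"ty":0,"tz":0,"roll":0},{"fingers":-1,"tx":0.6,"ty":0,"tz":0,"roll":0},{"fingers":-1,"tx":0.7,"ty":0,"tz":0,"roll":0},{"fingers":-1,"tx":0.7,"ty":0,"tz":0,"roll":0}]'
python3 -c "
from h import *
goto([.468,-.330,.1625],104)"
```

```text
time: 12.5
tool_pos: [0.4677, -0.3298, 0.1697]
tool_rot: [2.031, 1.57, 2.275]
contact_force: [-0.3, -0.5, -3.2]
opening: 0.0219
t 12.5 tool [ 0.4677 -0.3298  0.1697] ytool ang 103.97 xdown [-0.0005  0.0006 -1.    ] F [-0.3201 -0.5299 -3.181 ] T [ 0.0609  0.0572 -0.023 ] open 0.0219
tx,ty,tz [ 0.1793 -0.0064  0.0057] roll -0.0029262232166530565 q6 -2.5627919390805367
```

```bash
python3 -m crank '[{"fingers":-1,"tx":0.06,"ty":0,"tz":0,"roll":0},{"fingers":-1,"tx":0.12,"ty":0,"tz":0,"roll":0},{"fingers":-1,"tx":0.15,"ty":0,"tz":0,"roll":0},{"fingers":-1,"tx":0.17,"ty":0,"tz":0,"roll":0},{"fingers":-1,"tx":0.19,"ty":0,"tz":0,"roll":0},{"fingers":-1,"tx":0.2,"ty":0,"tz":0,"roll":0},{"fingers":-1,"tx":0.2,"ty":0,"tz":0,"roll":0},{"fingers":-1,"tx":0.2,"ty":0,"tz":0,"roll":0}]'
python3 -c "
from h import *
goto([.468,-.330,.1625],104)"
```

```text
time: 13.5
tool_pos: [0.4679, -0.33, 0.1624]
tool_rot: [-0.651, 1.57, -0.407]
contact_force: [0.0, -0.4, 0.3]
opening: 0.0217
t 13.5 tool [ 0.4679 -0.33    0.1624] ytool ang 103.97 xdown [ 0.0004 -0.0002 -1.    ] F [ 0.0216 -0.4395  0.2946] T [ 0.1913  0.1453 -0.0051] open 0.0217
tx,ty,tz [-0.0037 -0.0001  0.0013] roll -0.002971652416213999 q6 -2.562810523712913
```

Contact with the stud at TCP z 0.1624, with about 4 N of press, so it isn't aligned yet. I turn clockwise under light pressure.

```bash
python3 -m crank '[{"fingers":-1,"tx":0.015,"ty":0,"tz":0,"roll":0.2},{"fingers":-1,"tx":0.015,"ty":0,"tz":0,"roll":0.45},{"fingers":-1,"tx":0.015,"ty":0,"tz":0,"roll":0.7},{"fingers":-1,"tx":0.015,"ty":0,"tz":0,"roll":0.95},{"fingers":-1,"tx":0.015,"ty":0,"tz":0,"roll":1.2},{"fingers":-1,"tx":0.015,"ty":0,"tz":0,"roll":1.45},{"fingers":-1,"tx":0.015,"ty":0,"tz":0,"roll":1.7},{"fingers":-1,"tx":0.015,"ty":0,"tz":0,"roll":1.8}]'
python3 -c "
from h import *
goto([.468,-.330,.1625],104)"
```

```text
time: 14.5
tool_pos: [0.468, -0.33, 0.1621]
tool_rot: [-0.469, 1.57, -0.54]
contact_force: [-1.6, 2.5, 5.1]
opening: 0.0215
t 14.5 tool [ 0.468  -0.33    0.1621] ytool ang 85.89 xdown [ 0.0006 -0.0003 -1.    ] F [-1.6467  2.5438  5.0579] T [0.4828 0.3855 0.0796] open 0.0215
tx,ty,tz [-0.0097 -0.      0.0006] roll -1.8109664395656864 q6 -2.2472076563278787
```

```bash
python3 -m crank '[{"fingers":-1,"tx":0,"ty":0,"tz":0,"roll":0.2},{"fingers":-1,"tx":0,"ty":0,"tz":0,"roll":0.45},{"fingers":-1,"tx":0,"ty":0,"tz":0,"roll":0.7},{"fingers":-1,"tx":0,"ty":0,"tz":0,"roll":0.95},{"fingers":-1,"tx":0,"ty":0,"tz":0,"roll":1.2},{"fingers":-1,"tx":0,"ty":0,"tz":0,"roll":1.45},{"fingers":-1,"tx":0,"ty":0,"tz":0,"roll":1.7},{"fingers":-1,"tx":0,"ty":0,"tz":0,"roll":1.8}]'
python3 -c "
from h import *
goto([.468,-.330,.1625],104)"
```

```text
time: 15.5
tool_pos: [0.4682, -0.33, 0.162]
tool_rot: [-0.044, 1.57, -0.43]
contact_force: [-0.5, 1.9, 5.5]
opening: 0.0218
t 15.5 tool [ 0.4682 -0.33    0.162 ] ytool ang 67.89 xdown [ 0.001  -0.0004 -1.    ] F [-0.5314  1.9281  5.5426] T [0.48   0.2872 0.1128] open 0.0218
tx,ty,tz [-0.0122 -0.0014 -0.0049] roll -3.611362142401012 q6 -1.9329344778450233
```

```bash
python3 -m crank '[{"fingers":-1,"tx":0,"ty":0,"tz":0,"roll":0.2},{"fingers":-1,"tx":0,"ty":0,"tz":0,"roll":0.45},{"fingers":-1,"tx":0,"ty":0,"tz":0,"roll":0.7},{"fingers":-1,"tx":0,"ty":0,"tz":0,"roll":0.95},{"fingers":-1,"tx":0,"ty":0,"tz":0,"roll":1.2},{"fingers":-1,"tx":0,"ty":0,"tz":0,"roll":1.45},{"fingers":-1,"tx":0,"ty":0,"tz":0,"roll":1.7},{"fingers":-1,"tx":0,"ty":0,"tz":0,"roll":1.8}]'
python3 -c "
from h import *
goto([.468,-.330,.1625],104)"
```

```text
time: 16.5
tool_pos: [0.4681, -0.3302, 0.1618]
tool_rot: [0.024, 1.57, -0.675]
contact_force: [-0.9, 0.2, 5.1]
opening: 0.022
t 16.5 tool [ 0.4681 -0.3302  0.1618] ytool ang 49.91 xdown [ 0.0007 -0.0006 -1.    ] F [-0.8815  0.1962  5.1165] T [0.2735 0.2491 0.0507] open 0.0220
tx,ty,tz [-0.0166  0.0015 -0.0041] roll -5.4091972107687525 q6 -1.6191883002169976
```

```bash
python3 -m crank '[{"fingers":-1,"tx":0,"ty":0,"tz":0,"roll":0.2},{"fingers":-1,"tx":0,"ty":0,"tz":0,"roll":0.45},{"fingers":-1,"tx":0,"ty":0,"tz":0,"roll":0.7},{"fingers":-1,"tx":0,"ty":0,"tz":0,"roll":0.95},{"fingers":-1,"tx":0,"ty":0,"tz":0,"roll":1.2},{"fingers":-1,"tx":0,"ty":0,"tz":0,"roll":1.45},{"fingers":-1,"tx":0,"ty":0,"tz":0,"roll":1.7},{"fingers":-1,"tx":0,"ty":0,"tz":0,"roll":1.8}]'
python3 -c "
from h import *
goto([.468,-.330,.1625],104)"
```

```text
time: 17.5
tool_pos: [0.4672, -0.3294, 0.1603]
tool_rot: [-2.869, 1.568, 2.4]
contact_force: [-1.6, 1.2, -3.1]
opening: 0.0217
t 17.5 tool [ 0.4672 -0.3294  0.1603] ytool ang 31.90 xdown [-0.0022  0.002  -1.    ] F [-1.6142  1.246  -3.1261] T [0.2327 0.3675 0.0659] open 0.0217
tx,ty,tz [-0.0561  0.0096  0.0233] roll -7.209580366729426 q6 -1.3050058692087143
```

It dropped: z is at its commanded value and the wrist carries the crank's weight again. I feed it down gently.

```bash
python3 -m crank '[{"fingers":-1,"tx":0.02,"ty":0,"tz":0,"roll":0},{"fingers":-1,"tx":0.04,"ty":0,"tz":0,"roll":0},{"fingers":-1,"tx":0.06,"ty":0,"tz":0,"roll":0},{"fingers":-1,"tx":0.07,"ty":0,"tz":0,"roll":0},{"fingers":-1,"tx":0.08,"ty":0,"tz":0,"roll":0},{"fingers":-1,"tx":0.08,"ty":0,"tz":0,"roll":0},{"fingers":-1,"tx":0.08,"ty":0,"tz":0,"roll":0},{"fingers":-1,"tx":0.08,"ty":0,"tz":0,"roll":0}]'
python3 -c "
from h import *
goto([.468,-.330,.1445],104)"
```

```text
time: 18.5
tool_pos: [0.4677, -0.3299, 0.1593]
tool_rot: [0.325, 1.571, -0.688]
contact_force: [-4.1, 2.8, 7.6]
opening: 0.0213
t 18.5 tool [ 0.4677 -0.3299  0.1593] ytool ang 31.98 xdown [ 0.0002 -0.0001 -1.    ] F [-4.1354  2.8135  7.581 ] T [0.9594 1.227  0.0282] open 0.0213
tx,ty,tz [0.3698 0.0042 0.0065] roll -7.20176653088414 q6 -1.3063482444400212
```

```bash
python3 -m crank '[{"fingers":-1,"tx":0,"ty":-0.005,"tz":-0.015,"roll":-0.1},{"fingers":-1,"tx":0,"ty":-0.01,"tz":-0.025,"roll":-0.2},{"fingers":-1,"tx":0.01,"ty":-0.01,"tz":-0.025,"roll":-0.3},{"fingers":-1,"tx":0.02,"ty":-0.01,"tz":-0.025,"roll":-0.4},{"fingers":-1,"tx":0.02,"ty":-0.01,"tz":-0.025,"roll":-0.4},{"fingers":-1,"tx":0.02,"ty":-0.01,"tz":-0.025,"roll":-0.4},{"fingers":-1,"tx":0.02,"ty":-0.01,"tz":-0.025,"roll":-0.4},{"fingers":-1,"tx":0.02,"ty":-0.01,"tz":-0.025,"roll":-0.4}]'
python3 -c "
from h import *
goto([.468,-.330,.1445],104)"
```

```text
time: 19.5
tool_pos: [0.4671, -0.3294, 0.1574]
tool_rot: [1.187, 1.571, 0.244]
contact_force: [-0.5, 2.5, -0.1]
opening: 0.0219
t 19.5 tool [ 0.4671 -0.3294  0.1574] ytool ang 35.96 xdown [ 0.0002  0.0001 -1.    ] F [-0.5358  2.5334 -0.0726] T [0.4304 0.2082 0.0436] open 0.0219
tx,ty,tz [0.323  0.0094 0.0263] roll -6.8035078507816 q6 -1.376173666743412
```

```bash
python3 -m crank '[{"fingers":-1,"tx":0.02,"ty":0.006,"tz":-0.008,"roll":0},{"fingers":-1,"tx":0.04,"ty":0.006,"tz":-0.008,"roll":0},{"fingers":-1,"tx":0.06,"ty":0.006,"tz":-0.008,"roll":0},{"fingers":-1,"tx":0.08,"ty":0.006,"tz":-0.008,"roll":0},{"fingers":-1,"tx":0.09,"ty":0.006,"tz":-0.008,"roll":0},{"fingers":-1,"tx":0.09,"ty":0.006,"tz":-0.008,"roll":0},{"fingers":-1,"tx":0.09,"ty":0.006,"tz":-0.008,"roll":0},{"fingers":-1,"tx":0.09,"ty":0.006,"tz":-0.008,"roll":0}]'
python3 -c "
from h import *
goto([.468,-.330,.1445],104)"
```

```text
time: 20.5
tool_pos: [0.4672, -0.3292, 0.1544]
tool_rot: [0.097, 1.57, -0.846]
contact_force: [-1.2, 1.4, 5.0]
opening: 0.0215
t 20.5 tool [ 0.4672 -0.3292  0.1544] ytool ang 35.98 xdown [ 0.0007 -0.0008 -1.    ] F [-1.2396  1.3922  5.043 ] T [0.3615 0.4931 0.1071] open 0.0215
tx,ty,tz [0.248  0.0051 0.0288] roll -6.802430296003427 q6 -1.3757214802866775
```

```bash
python3 -m crank '[{"fingers":-1,"tx":0,"ty":0,"tz":-0.008,"roll":-0.1},{"fingers":-1,"tx":0.01,"ty":0,"tz":-0.008,"roll":-0.2},{"fingers":-1,"tx":0.03,"ty":0,"tz":-0.008,"roll":-0.2},{"fingers":-1,"tx":0.05,"ty":0,"tz":-0.008,"roll":-0.2},{"fingers":-1,"tx":0.07,"ty":0,"tz":-0.008,"roll":-0.2},{"fingers":-1,"tx":0.09,"ty":0,"tz":-0.008,"roll":-0.2},{"fingers":-1,"tx":0.1,"ty":0,"tz":-0.008,"roll":-0.2},{"fingers":-1,"tx":0.1,"ty":0,"tz":-0.008,"roll":-0.2}]'
python3 -c "
from h import *
goto([.468,-.330,.1445],104)"
```

```text
time: 21.5
tool_pos: [0.4669, -0.3288, 0.1499]
tool_rot: [0.183, 1.57, -0.725]
contact_force: [0.4, -0.7, -0.3]
opening: 0.0217
t 21.5 tool [ 0.4669 -0.3288  0.1499] ytool ang 37.97 xdown [ 0.0003 -0.0002 -1.    ] F [ 0.4221 -0.6624 -0.2973] T [-0.3085 -0.034   0.0223] open 0.0217
tx,ty,tz [0.1358 0.0037 0.041 ] roll -6.603128215741046 q6 -1.4104574636577438
```

Sliding freely now. The last 5–6 mm remain.

```bash
python3 -m crank '[{"fingers":-1,"tx":0.02,"ty":0,"tz":0.003,"roll":0},{"fingers":-1,"tx":0.04,"ty":0,"tz":0.003,"roll":0},{"fingers":-1,"tx":0.06,"ty":0,"tz":0.003,"roll":0},{"fingers":-1,"tx":0.08,"ty":0,"tz":0.003,"roll":0},{"fingers":-1,"tx":0.1,"ty":0,"tz":0.003,"roll":0},{"fingers":-1,"tx":0.12,"ty":0,"tz":0.003,"roll":0},{"fingers":-1,"tx":0.13,"ty":0,"tz":0.003,"roll":0},{"fingers":-1,"tx":0.13,"ty":0,"tz":0.003,"roll":0}]'
python3 -c "
from h import *
goto([.468,-.330,.1445],104)"
```

```text
time: 22.5
tool_pos: [0.4669, -0.3288, 0.1447]
tool_rot: [1.211, 1.571, 0.303]
contact_force: [0.5, -1.4, 1.3]
opening: 0.0219
t 22.5 tool [ 0.4669 -0.3288  0.1447] ytool ang 37.97 xdown [ 0.0001  0.     -1.    ] F [ 0.4534 -1.4229  1.273 ] T [-0.3099  0.0572  0.0576] open 0.0219
tx,ty,tz [0.0045 0.0028 0.0406] roll -6.603053833083459 q6 -1.4104998934645467
```

z 0.1447 is 18 mm below first contact, so it looks home. I press briefly to confirm, then release.

```bash
python3 -m crank '[{"fingers":-1,"tx":0.02,"ty":0,"tz":0,"roll":0},{"fingers":-1,"tx":0.03,"ty":0,"tz":0,"roll":0},{"fingers":-1,"tx":0.03,"ty":0,"tz":0,"roll":0},{"fingers":-1,"tx":0.03,"ty":0,"tz":0,"roll":0},{"fingers":-1,"tx":0.03,"ty":0,"tz":0,"roll":0},{"fingers":-1,"tx":0.03,"ty":0,"tz":0,"roll":0},{"fingers":-1,"tx":0.03,"ty":0,"tz":0,"roll":0},{"fingers":-1,"tx":0.03,"ty":0,"tz":0,"roll":0}]'
python3 -c "
from h import *
goto([.468,-.330,.1445],104)"
python3 -m crank '[{"fingers":-0.2,"tx":0,"ty":0,"tz":0,"roll":0},{"fingers":-0.2,"tx":0,"ty":0,"tz":0,"roll":0},{"fingers":-0.2,"tx":0,"ty":0,"tz":0,"roll":0},{"fingers":-0.2,"tx":-0.2,"ty":0,"tz":0,"roll":0},{"fingers":-0.2,"tx":-0.7,"ty":0,"tz":0,"roll":0},{"fingers":-0.2,"tx":-1.4,"ty":0,"tz":0,"roll":0},{"fingers":-0.2,"tx":-2.2,"ty":-0.5,"tz":-0.5,"roll":-0.5},{"fingers":-0.2,"tx":-3.0,"ty":-1.0,"tz":-1.2,"roll":-1.5}]'
python3 -c "
from h import *
s,p=wshot('w7');goto([.507,-.380,.2],38)"; python3 m.py w7 .156
```

```text
time: 23.5
tool_pos: [0.467, -0.3289, 0.1444]
tool_rot: [0.139, 1.57, -0.769]
contact_force: [-0.9, 0.1, 8.2]
opening: 0.022
t 23.5 tool [ 0.467  -0.3289  0.1444] ytool ang 37.98 xdown [ 0.0007 -0.0007 -1.    ] F [-0.9406  0.0603  8.2283] T [-0.0631  0.3973  0.0687] open 0.0220
tx,ty,tz [-0.002   0.0026  0.0365] roll -6.602485514950663 q6 -1.410512979901252
time: 24.5
tool_pos: [0.4053, -0.3155, 0.2647]
tool_rot: [-0.124, 1.57, -0.765]
contact_force: [-0.3, -0.9, 1.0]
opening: 0.0368
t 24.55 tool [ 0.4031 -0.3152  0.2691] ytool ang 53.76 xdown [ 0.0022 -0.0041 -1.    ] F [ 0.3949 -0.1292  3.9996] T [-0.1119 -0.0211  0.0497] open 0.0369
tx,ty,tz [1.7401 0.2318 3.0449] roll 1.5757693333840905 q6 -1.750677439073112
[269 233  16  33 351] [277.2764 251.3533]
top pts 332 [ 0.4625 -0.3308  0.1559] [ 0.4511 -0.3422  0.1506] [ 0.4779 -0.3199  0.158 ]
((462.60491943359375, -331.73486328125), (14.135161399841309, 27.48241424560547), 55.664466857910156)
```

View pics/w7.png

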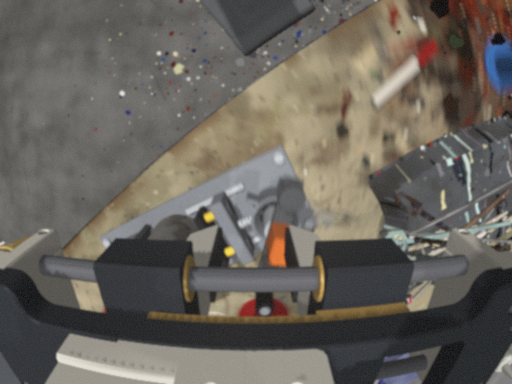

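The hard stop (8 N at z 0.1444) and the grip top at z 0.156 both confirm the crank is home. The frame shows the orange grip at (277,251), the yellow pins at (210,215) and (228,252), and a dark knob bit at (264,310). Next I profile the clamp along its axis from the w6 frame to get the pad gap, and work out the knob approach.

```bash
cat > prof.py <<'E'
from h import *
import sys
def prof(p,W,rng=(-.13,.0),lat=.03):
    o=np.array([.467,-.329]);a=np.radians(79.5);U=np.array([np.cos(a),np.sin(a)]);V=np.array([U[1],-U[0]])
    D=W[...,:2]-o;s=D@U;t=D@V;hsv=cv2.cvtColor(p,cv2.COLOR_RGB2HSV)
    yel=(hsv[...,0]>20)&(hsv[...,0]<33)&(hsv[...,1]>190)&(hsv[...,2]>150)&(s>rng[0])&(s<-.01)&(abs(t)<.05)&(W[...,2]>.03)
    k,l,st,ce=cv2.connectedComponentsWithStats(yel.astype(np.uint8))
    for i in range(1,k):
        if st[i,4]>5:
            q=l==i;print("yellow",st[i,4],"s %.4f..%.4f t %.4f z %.4f"%(s[q].min(),s[q].max(),t[q].mean(),W[q][:,2].mean()))
    for b in np.arange(rng[1],rng[0],-.003):
        q=(s>b-.003)&(s<=b)&(abs(t)<lat)&(W[...,2]>.01)&(W[...,2]<.13)
        if q.sum()>3: print("%.3f n%d z %.3f/%.3f V %d S %d"%(b,q.sum(),*np.percentile(W[q][:,2],[50,90]),np.median(hsv[q][:,2]),np.median(hsv[q][:,1])))
if __name__=="__main__":
    n=sys.argv[1]
    if n=="top0": z=np.load("top0.npz");prof(z["p"],cloud("top",z["d"]))
    else: p,W,d=wcloud(n);prof(p,W,lat=.012)
E
python3 prof.py w6
python3 - <<'E'
from h import *
p,W,d=wcloud("w6");m=(abs(W[...,2]-.098)<.004)&(np.hypot(W[...,0]-.435,W[...,1]+.47)<.08)
P=W[m][:,:2];print(len(P),cv2.minEnclosingCircle((P*1000).astype(np.float32)))
goto([.507,-.380,.21],53.8)
E
```

```text
0.000 n52 z 0.065/0.066 V 97 S 6
-0.003 n50 z 0.064/0.065 V 88 S 7
-0.006 n47 z 0.065/0.065 V 88 S 7
-0.009 n52 z 0.065/0.066 V 80 S 7
-0.012 n45 z 0.065/0.066 V 67 S 8
-0.015 n49 z 0.065/0.067 V 75 S 8
-0.018 n37 z 0.069/0.073 V 93 S 13
-0.021 n42 z 0.075/0.078 V 109 S 15
-0.024 n76 z 0.078/0.079 V 145 S 14
-0.027 n49 z 0.077/0.079 V 160 S 12
-0.030 n23 z 0.042/0.043 V 182 S 9
-0.033 n23 z 0.042/0.043 V 189 S 8
-0.036 n23 z 0.042/0.043 V 191 S 9
-0.039 n24 z 0.041/0.043 V 185 S 9
-0.042 n20 z 0.041/0.042 V 194 S 9
-0.045 n27 z 0.041/0.044 V 197 S 9
-0.048 n24 z 0.059/0.061 V 139 S 12
-0.051 n50 z 0.061/0.062 V 151 S 14
-0.054 n49 z 0.062/0.062 V 166 S 15
-0.057 n51 z 0.061/0.062 V 168 S 15
-0.060 n50 z 0.062/0.062 V 168 S 15
-0.063 n49 z 0.061/0.062 V 165 S 15
-0.066 n24 z 0.060/0.061 V 150 S 14
-0.081 n37 z 0.044/0.059 V 84 S 12
-0.084 n51 z 0.061/0.062 V 51 S 14
-0.087 n50 z 0.061/0.062 V 55 S 13
-0.090 n50 z 0.061/0.062 V 59 S 9
-0.093 n9 z 0.060/0.061 V 90 S 12
-0.102 n142 z 0.065/0.106 V 85 S 16
-0.105 n110 z 0.105/0.107 V 121 S 17
-0.108 n47 z 0.100/0.106 V 137 S 18
-0.111 n65 z 0.100/0.102 V 134 S 17
-0.114 n56 z 0.102/0.103 V 124 S 21
-0.117 n8 z 0.103/0.103 V 146 S 38
-0.129 n25 z 0.015/0.016 V 153 S 62
1321 ((436.9765930175781, -474.36407470703125), 40.31795120239258)
t 24.55 tool [ 0.4031 -0.3152  0.2691] ytool ang 53.76 xdown [ 0.0022 -0.0041 -1.    ] F [ 0.3949 -0.1292  3.9996] T [-0.1119 -0.0211  0.0497] open 0.0369
tx,ty,tz [1.4901 0.2313 3.0459] roll -0.004230666615909229 q6 -1.750677439073112
```

Run:
```python
from h import *
z=np.load("w7.npz");s=dict(tool_pos=z["pos"],tool_rot=z["rot"]);m=orange(z["p"])
L=[];R=[]
for v in range(236,263):
    x=np.nonzero(m[v,255:300])[0]
    if len(x)>3: L.append(wray(s,255+x[0],v,.156)[:2]);R.append(wray(s,255+x[-1],v,.156)[:2])
for E in(L,R):
    E=np.array(E);vx,vy,_,_=cv2.fitLine((E*1000).astype(np.float32),cv2.DIST_HUBER,0,.01,.01).ravel();print(E[0],E[-1],np.degrees(np.arctan2(vy,vx)))
print("knob?",wray(s,264,310,.16),wray(s,264,310,.139))
print(z["p"][296:318,250:280].astype(int).sum(2)//3)
```

```text
[ 0.4488 -0.3226] [ 0.4671 -0.3423] -46.098503
[ 0.4521 -0.3183] [ 0.4752 -0.3318] -34.06575
knob? [ 0.509  -0.3796  0.16  ] [ 0.5238 -0.3894  0.139 ]
[[135 134 135 127 117  91  54  37  31  31  33  35  27  37  37  31  33  32
   28  34  38  39  55  81  95 106 101 105 102 101]
 [146 141 140 135 116  90  58  37  35  32  33  33  37  37  28  27  33  34
   35  31  27  35  53  76  90  93  98 101  96  98]
 [151 142 137 122 105  81  46  33  31  41  36  38  38  30  36  23  33  33
   34  28  31  37  50  66  80  87  92  92  95  90]
 [139 126 119 104  86  69  42  41  35  39  33  30  30  35  32  36  33  34
   36  38  33  38  45  51  63  74  77  82  85  87]
 [117 102  90  85  77  61  39  35  34  25  27  34  30  31  33  36  39  36
   35  29  30  38  44  40  54  63  67  71  78  79]
 [ 95  82  81  80  71  54  39  32  31  31  31  23  34  38  31  32  29  44
   37  33  30  27  35  51  55  55  58  66  68  72]
 [ 77  82  80  76  64  59  43  37  36  31  31  37  32  33  29  40  32  36
   36  36  33  29  40  43  52  55  56  59  62  67]
 [ 75  73  75  74  61  58  47  28  31  29  33  36  44  39  43  40  36  34

[... 1101 characters left out ...]
149 153 155 155 153 149
  140 110  79  53  46  50  49  48  55  58  56  45]
 [ 73  69  71  67  56  53  49  47  59  81 107 130 142 149 153 152 150 140
  120  90  65  50  49  48  52  54  54  50  51  55]
 [ 73  69  69  61  63  55  53  52  57  66  84 106 120 130 134 134 125 105
   88  71  51  50  59  52  59  52  60  57  58  66]
 [ 74  75  74  69  64  57  64  59  55  63  68  76  95  97 102  98  93  80
   67  59  49  62  61  63  62  58  71  69  70  74]
 [ 88  84  85  78  76  74  73  72  72  70  74  80  82  85  84  76  73  70
   75  68  74  79  80  79  80  81  80  86  78  83]
 [ 91  85  91  87  86  88  87  87  86  84  87  92  91  91  85  82  85  81
   83  86  88  90  90  95  90  85  83  91  91  89]]
```

The knob's pin head, seen at (265,310), gives (0.509, −0.380), which matches the prediction of (0.507, −0.380). I move over it.

```bash
python3 -m crank '[{"fingers":-0.2,"tx":0,"ty":0,"tz":0.5,"roll":0},{"fingers":-0.2,"tx":0.2,"ty":0.1,"tz":1.3,"roll":0},{"fingers":-0.2,"tx":0.5,"ty":0.2,"tz":2.1,"roll":0},{"fingers":-0.2,"tx":1.0,"ty":0.2,"tz":2.8,"roll":0},{"fingers":-0.2,"tx":1.4,"ty":0.2,"tz":3.0,"roll":0},{"fingers":-0.2,"tx":1.4,"ty":0.2,"tz":3.0,"roll":0},{"fingers":-0.2,"tx":1.4,"ty":0.2,"tz":3.0,"roll":0},{"fingers":-0.2,"tx":1.4,"ty":0.2,"tz":3.0,"roll":0}]'
python3 -c "
from h import *
s,p=wshot('w8');goto([.508,-.380,.147],53)"
```

```text
time: 25.55
tool_pos: [0.5063, -0.3814, 0.2088]
tool_rot: [-0.079, 1.569, -0.726]
contact_force: [-0.4, -0.7, -0.1]
opening: 0.037
t 25.6 tool [ 0.5063 -0.3814  0.2087] ytool ang 52.96 xdown [ 0.0013 -0.0011 -1.    ] F [0.753  0.0342 0.0956] T [-0.0281  0.0013  0.0286] open 0.0368
tx,ty,tz [1.5436 0.0534 0.0098] roll -0.003906664457829834 q6 -1.6908406791945967
```

View pics/w8.png

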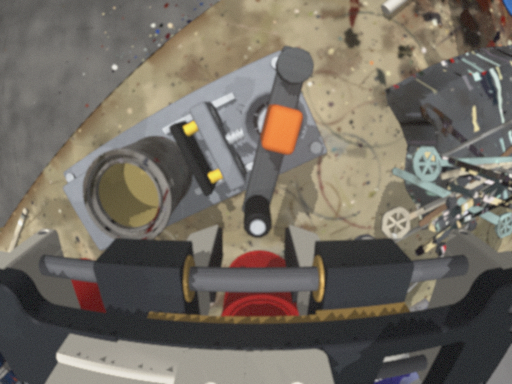

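The view shows the knob at (258,227), the grip at (282,130), the pins at (190,128) and (214,176), and the tin rim at (130,190). I refine the knob position and check the red tins' height.

```bash
python3 - <<'E'
from h import *
z=np.load("w8.npz");s=dict(tool_pos=z["pos"],tool_rot=z["rot"])
k=wray(s,258,227,.160);m=orange(z["p"]);c=cv2.connectedComponentsWithStats(m.astype(np.uint8));i=1+np.argmax(c[2][1:,4])
p,W,d=wcloud("w8");t=(c[1]==i)&(abs(W[...,2]-.156)<.004);P=W[t];r=cv2.minAreaRect((P[:,:2]*1000).astype(np.float32));print("boss",r)
b=np.array(r[0])/1000;print("knob",k,"ang",np.degrees(np.arctan2(k[1]-b[1],k[0]-b[0])),np.hypot(*(k[:2]-b)))
q=np.load("top0.npz");Wt=cloud("top",q["d"]);h=cv2.cvtColor(q["p"],cv2.COLOR_RGB2HSV)
m=((h[...,0]<5)|(h[...,0]>175))&(h[...,1]>180)&(h[...,2]>80)&(abs(Wt[...,1]+.5)<.25)&(Wt[...,0]>.3)
k_,l,st,ce=cv2.connectedComponentsWithStats(m.astype(np.uint8))
for i in range(1,k_):
    if st[i,4]>60:
        P=Wt[l==i];print(P.min(0),P.max(0),np.percentile(P[:,2],98))
goto([k[0],k[1],.147],53)
E
python3 prof.py w8 | grep -v " n[0-9] "
```

```text
boss ((467.29742431640625, -330.018310546875), (20.368942260742188, 27.931598663330078), 40.10897445678711)
knob [ 0.5099 -0.3805  0.16  ] ang -49.81159404763633 0.06601950215766783
[ 0.5817 -0.5083 -0.002 ] [ 0.6774 -0.4193  0.1086] 0.10163861725411354
[ 0.4449 -0.7289 -0.0057] [ 0.5385 -0.6406  0.1016] 0.10027947034955828
t 25.6 tool [ 0.5063 -0.3814  0.2087] ytool ang 52.96 xdown [ 0.0013 -0.0011 -1.    ] F [0.753  0.0342 0.0956] T [-0.0281  0.0013  0.0286] open 0.0368
tx,ty,tz [1.5437 0.073  0.0545] roll -0.003906664457829834 q6 -1.6908406791945967
-0.006 n31 z 0.106/0.123 V 173 S 8
-0.009 n57 z 0.106/0.114 V 167 S 7
-0.012 n61 z 0.105/0.120 V 136 S 8
-0.015 n70 z 0.065/0.114 V 87 S 17
-0.018 n109 z 0.069/0.116 V 96 S 9
-0.021 n107 z 0.074/0.112 V 104 S 9
-0.024 n95 z 0.078/0.079 V 136 S 11
-0.027 n58 z 0.079/0.079 V 152 S 12
-0.033 n34 z 0.041/0.042 V 186 S 7
-0.036 n33 z 0.042/0.043 V 202 S 7
-0.039 n37 z 0.041/0.043 V 197 S 8
-0.042 n26 z 0.041/0.042 V 204 S 8
-0.045 n37 z 0.041/0.043 V 192 S 8
-0.048 n135 z 0.044/0.058 V 88 S 9
-0.051 n86 z 0.061/0.062 V 148 S 14
-0.054 n78 z 0.061/0.062 V 169 S 15
-0.057 n78 z 0.061/0.062 V 170 S 15
-0.060 n76 z 0.061/0.062 V 169 S 15
-0.063 n70 z 0.061/0.062 V 167 S 15
-0.066 n49 z 0.061/0.062 V 147 S 14
-0.081 n46 z 0.037/0.054 V 44 S 16
-0.084 n244 z 0.050/0.061 V 46 S 15
-0.087 n71 z 0.061/0.062 V 58 S 12
-0.090 n66 z 0.061/0.062 V 58 S 13
-0.093 n18 z 0.060/0.061 V 59 S 15
-0.102 n149 z 0.095/0.106 V 73 S 19
-0.105 n607 z 0.073/0.106 V 72 S 17
-0.108 n30 z 0.106/0.106 V 137 S 20
-0.111 n77 z 0.100/0.101 V 136 S 18
-0.114 n103 z 0.101/0.103 V 117 S 20
-0.117 n22 z 0.102/0.103 V 144 S 35
```

```bash
python3 -m crank '[{"fingers":-0.2,"tx":0.3,"ty":0.06,"tz":0.04,"roll":0},{"fingers":-0.2,"tx":0.8,"ty":0.06,"tz":0.04,"roll":0},{"fingers":-0.2,"tx":1.3,"ty":0.06,"tz":0.04,"roll":0},{"fingers":-0.2,"tx":1.54,"ty":0.06,"tz":0.04,"roll":0},{"fingers":-1,"tx":1.54,"ty":0.06,"tz":0.04,"roll":0},{"fingers":-1,"tx":1.54,"ty":0.06,"tz":0.04,"roll":0},{"fingers":-1,"tx":1.54,"ty":0.06,"tz":0.04,"roll":0},{"fingers":-1,"tx":1.54,"ty":0.06,"tz":0.04,"roll":0}]' 15
cat > arc.py <<'E'
from h import *
import sys
s=observe();R=Ro.from_euler('xyz',s["tool_rot"]).as_matrix();A=np.array([.467,-.3295,0])
r=R.T@(s["tool_pos"]-A);psi=np.degrees(np.arctan2(r[1],r[2]));rad=np.hypot(r[1],r[2])
F=R.T@s["contact_force"];c,n=np.cos(np.radians(psi)),np.sin(np.radians(psi))
print("psi %.1f rad %.4f z %.4f open %.4f tangF(ccw+) %.2f radF(out+) %.2f Fz %.2f t %.2f"%(psi,rad,s["tool_pos"][2],s["opening"],F[1]*c-F[2]*n,F[1]*n+F[2]*c,s["contact_force"][2],s["time"]))
k=float(sys.argv[1]) if len(sys.argv)>1 else 10
for i in range(1,9):
    a=np.radians(psi-k*i);q=.065*np.array([np.sin(a),np.cos(a)])-r[1:];print(np.round(q/.04,3))
E
python3 arc.py 10
```

```text
time: 26.6
tool_pos: [0.5095, -0.3808, 0.1467]
tool_rot: [0.001, 1.569, -0.646]
contact_force: [-0.3, -0.7, 2.3]
opening: 0.0196
psi -13.2 rad 0.0668 z 0.1467 open 0.0196 tangF(ccw+) -0.67 radF(out+) 0.29 Fz 2.28 t 26.60
[-0.259 -0.133]
[-0.508 -0.267]
[-0.731 -0.442]
[-0.919 -0.654]
[-1.068 -0.895]
[-1.173 -1.158]
[-1.231 -1.435]
[-1.24  -1.718]
```

```bash
python3 -m crank '[{"fingers":-1,"tx":0,"ty":-0.26,"tz":-0.1,"roll":0},{"fingers":-1,"tx":0,"ty":-0.51,"tz":-0.25,"roll":0},{"fingers":-1,"tx":0,"ty":-0.73,"tz":-0.44,"roll":0},{"fingers":-1,"tx":0,"ty":-0.92,"tz":-0.65,"roll":0},{"fingers":-1,"tx":0,"ty":-1.07,"tz":-0.9,"roll":0},{"fingers":-1,"tx":0,"ty":-1.17,"tz":-1.16,"roll":0},{"fingers":-1,"tx":0,"ty":-1.23,"tz":-1.44,"roll":0},{"fingers":-1,"tx":0,"ty":-1.24,"tz":-1.72,"roll":0}]'; python3 arc.py 10
```

```text
time: 27.6
tool_pos: [0.4234, -0.3785, 0.146]
tool_rot: [-1.918, 1.571, -2.565]
contact_force: [2.9, -1.2, 3.8]
opening: 0.0197
psi -94.6 rad 0.0656 z 0.1460 open 0.0197 tangF(ccw+) 3.01 radF(out+) -1.01 Fz 3.80 t 27.60
[ 0.062 -0.278]
[ 0.157 -0.545]
[ 0.297 -0.791]
[ 0.477 -1.009]
[ 0.693 -1.193]
[ 0.938 -1.336]
[ 1.203 -1.434]
[ 1.482 -1.485]
```

```bash
python3 -m crank '[{"fingers":-1,"tx":0,"ty":0.06,"tz":-0.28,"roll":0},{"fingers":-1,"tx":0,"ty":0.16,"tz":-0.54,"roll":0},{"fingers":-1,"tx":0,"ty":0.3,"tz":-0.79,"roll":0},{"fingers":-1,"tx":0,"ty":0.48,"tz":-1.01,"roll":0},{"fingers":-1,"tx":0,"ty":0.69,"tz":-1.19,"roll":0},{"fingers":-1,"tx":0,"ty":0.94,"tz":-1.34,"roll":0},{"fingers":-1,"tx":0,"ty":1.2,"tz":-1.43,"roll":0},{"fingers":-1,"tx":0,"ty":1.48,"tz":-1.48,"roll":0}]'; python3 arc.py 8
python3 -c "
from h import *
s,p=wshot('w9')"; python3 prof.py w9|grep -v ' n[0-9] '
```

```text
time: 28.6
tool_pos: [0.4117, -0.2942, 0.1455]
tool_rot: [-3.108, 1.567, 2.529]
contact_force: [-3.9, -2.0, 5.1]
opening: 0.0195
psi -175.6 rad 0.0661 z 0.1455 open 0.0195 tangF(ccw+) 3.77 radF(out+) 2.24 Fz 5.09 t 28.60
[0.229 0.026]
[0.454 0.056]
[0.672 0.117]
[0.88  0.207]
[1.073 0.326]
[1.248 0.47 ]
[1.401 0.638]
[1.529 0.825]
-0.006 n15 z 0.106/0.107 V 84 S 9
-0.009 n29 z 0.105/0.107 V 88 S 9
-0.012 n10 z 0.107/0.107 V 118 S 23
-0.021 n71 z 0.073/0.076 V 75 S 14
-0.024 n53 z 0.078/0.079 V 88 S 14
-0.027 n16 z 0.078/0.079 V 96 S 13
```

View pics/w9.png

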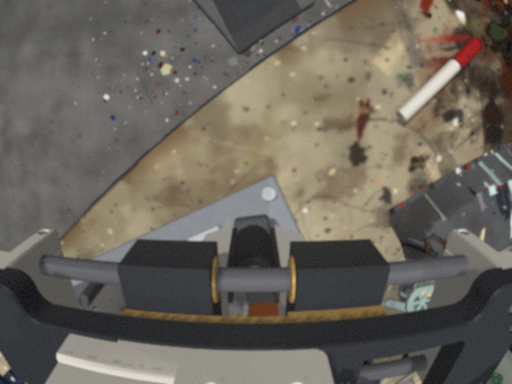

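The gripper hides the clamp here. Resistance rose from 3.0 N to 3.8 N, so the pad may already be loaded. I measure numerically from the fixed cameras before turning further.

Run:
```python
from prof import *
for n in("side","top"):
    p,d=read_camera(n);np.savez(n+"1.npz",p=p,d=d)
    q=np.load(n+"0.npz")
    for l,(P,D) in(("before",(q["p"],q["d"])),("now",(p,d))):
        print(n,l);prof(P,cloud(n,D),rng=(-.112,-.042),lat=.03)
```

```text
side before
-0.054 n6 z 0.060/0.063 V 135 S 22
-0.102 n6 z 0.079/0.104 V 116 S 105
-0.105 n42 z 0.070/0.103 V 115 S 102
-0.108 n99 z 0.066/0.103 V 116 S 105
-0.111 n71 z 0.072/0.103 V 111 S 104
side now
-0.105 n48 z 0.068/0.103 V 117 S 106
-0.108 n106 z 0.072/0.104 V 114 S 103
-0.111 n63 z 0.072/0.102 V 111 S 103
top before
-0.042 n6 z 0.035/0.045 V 150 S 5
-0.045 n8 z 0.049/0.055 V 90 S 8
-0.048 n16 z 0.060/0.063 V 134 S 8
-0.051 n13 z 0.061/0.063 V 145 S 9
-0.054 n14 z 0.060/0.065 V 145 S 9
-0.057 n16 z 0.061/0.066 V 145 S 9
-0.060 n15 z 0.061/0.064 V 147 S 9
-0.063 n17 z 0.059/0.065 V 139 S 10
-0.066 n8 z 0.040/0.047 V 114 S 42
-0.069 n6 z 0.043/0.047 V 226 S 163
-0.072 n6 z 0.041/0.046 V 196 S 150
-0.078 n9 z 0.039/0.048 V 153 S 138
-0.081 n12 z 0.056/0.059 V 60 S 26
-0.084 n15 z 0.060/0.064 V 51 S 33
-0.087 n16 z 0.060/0.065 V 49 S 36
-0.090 n17 z 0.055/0.063 V 46 S 38
-0.096 n4 z 0.012/0.016 V 135 S 8
-0.099 n5 z 0.014/0.104 V 136 S 10
-0.102 n17 z 0.100/0.108 V 105 S 24
-0.105 n20 z 0.092/0.105 V 91 S 29
-0.108 n17 z 0.100/0.105 V 113 S 26
-0.111 n14 z 0.102/0.106 V 97 S 23
top now
-0.054 n4 z 0.046/0.047 V 65 S 10
-0.057 n6 z 0.059/0.065 V 96 S 8
-0.060 n8 z 0.062/0.065 V 102 S 8
-0.063 n11 z 0.061/0.066 V 117 S 9
-0.066 n15 z 0.060/0.064 V 145 S 9
-0.069 n14 z 0.061/0.065 V 148 S 10
-0.072 n15 z 0.060/0.063 V 137 S 9
-0.075 n12 z 0.031/0.053 V 87 S 27
-0.078 n8 z 0.027/0.046 V 140 S 86
-0.081 n5 z 0.040/0.043 V 235 S 166
-0.084 n7 z 0.040/0.051 V 159 S 142
-0.087 n9 z 0.039/0.046 V 153 S 142
-0.090 n10 z 0.059/0.063 V 55 S 24
-0.093 n16 z 0.059/0.064 V 47 S 30
-0.096 n16 z 0.061/0.064 V 47 S 29
-0.099 n12 z 0.058/0.098 V 42 S 37
-0.102 n19 z 0.099/0.107 V 91 S 24
-0.105 n20 z 0.098/0.106 V 90 S 28
-0.108 n19 z 0.096/0.105 V 105 S 24
-0.111 n15 z 0.100/0.106 V 96 S 24
```

The top camera still sees it. The jaw has moved about 9.5 mm and the pad about 8.7 mm, so the pad has just met the tin. About 7 mm (80°) remains; I do 64° first and then measure again.

```bash
python3 -m crank '[{"fingers":-1,"tx":0,"ty":0.23,"tz":0.02,"roll":0},{"fingers":-1,"tx":0,"ty":0.45,"tz":0.05,"roll":0},{"fingers":-1,"tx":0,"ty":0.67,"tz":0.11,"roll":0},{"fingers":-1,"tx":0,"ty":0.88,"tz":0.2,"roll":0},{"fingers":-1,"tx":0,"ty":1.07,"tz":0.32,"roll":0},{"fingers":-1,"tx":0,"ty":1.25,"tz":0.47,"roll":0},{"fingers":-1,"tx":0,"ty":1.4,"tz":0.64,"roll":0},{"fingers":-1,"tx":0,"ty":1.53,"tz":0.82,"roll":0}]'; python3 arc.py 3
cat > jp.py <<'E'
from prof import *
import sys
def meas(P,W):
    o=np.array([.467,-.329]);a=np.radians(79.5);U=np.array([np.cos(a),np.sin(a)]);V=np.array([U[1],-U[0]])
    D=W[...,:2]-o;s=D@U;t=D@V;g=cv2.cvtColor(P,cv2.COLOR_RGB2HSV)
    b=(abs(t)<.032)&(abs(W[...,2]-.062)<.005)&(s<-.03)&(s>-.105)
    j=b&(g[...,2]>110)&(g[...,1]<40);k=b&(g[...,2]<75)
    print("jaw n%d mean %.4f front5%% %.4f | pad n%d mean %.4f back95%% %.4f"%(j.sum(),s[j].mean(),np.percentile(s[j],5),k.sum(),s[k].mean(),np.percentile(s[k],95)))
    m=(abs(W[...,2]-.104)<.006)&(s<-.095)&(s>-.2)&(abs(t)<.055)
    if m.sum()>10: print("tin rim",m.sum(),cv2.minEnclosingCircle((W[m][:,:2]*1000).astype(np.float32)))
for f in sys.argv[1:]:
    if f=="now": p,d=read_camera("top");cv2.imwrite("pics/topnow.png",p[150:300,220:400,::-1])
    else: q=np.load(f);p,d=q["p"],q["d"]
    print(f);meas(p,cloud("top",d))
E
python3 jp.py top0.npz top1.npz now
```

```text
time: 29.75
tool_pos: [0.4753, -0.2649, 0.1458]
tool_rot: [2.789, 1.567, 2.143]
contact_force: [-2.7, 3.9, 8.0]
opening: 0.0194
psi 120.0 rad 0.0655 z 0.1458 open 0.0194 tangF(ccw+) 3.16 radF(out+) 3.61 Fz 7.98 t 29.75
[0.029 0.081]
[0.066 0.158]
[0.098 0.237]
[0.127 0.317]
[0.151 0.399]
[0.171 0.481]
[0.186 0.565]
[0.197 0.649]
top0.npz
jaw n73 mean -0.0571 front5% -0.0645 | pad n41 mean -0.0877 back95% -0.0830
tin rim 250 ((434.3439025878906, -472.56268310546875), 46.591609954833984)
top1.npz
jaw n47 mean -0.0691 front5% -0.0740 | pad n42 mean -0.0945 back95% -0.0914
tin rim 251 ((433.9570617675781, -472.1873779296875), 46.286659240722656)
now
jaw n66 mean -0.0712 front5% -0.0778 | pad n39 mean -0.0985 back95% -0.0946
tin rim 244 ((434.41510009765625, -473.82647705078125), 46.793155670166016)
```

Jaw–pad closure so far is about 3 mm. I turn another 40° and measure again.

```bash
python3 arc.py 5
```

```text
psi 118.8 rad 0.0654 z 0.1458 open 0.0196 tangF(ccw+) 1.59 radF(out+) 3.75 Fz 7.89 t 29.80
[0.054 0.132]
[0.105 0.264]
[0.145 0.4  ]
[0.173 0.539]
[0.188 0.68 ]
[0.191 0.822]
[0.182 0.963]
[0.161 1.104]
```

```bash
python3 -m crank '[{"fingers":-1,"tx":-0.01,"ty":0.05,"tz":0.13,"roll":0},{"fingers":-1,"tx":-0.02,"ty":0.1,"tz":0.26,"roll":0},{"fingers":-1,"tx":-0.02,"ty":0.14,"tz":0.4,"roll":0},{"fingers":-1,"tx":-0.02,"ty":0.17,"tz":0.54,"roll":0},{"fingers":-1,"tx":-0.02,"ty":0.18,"tz":0.68,"roll":0},{"fingers":-1,"tx":-0.02,"ty":0.18,"tz":0.82,"roll":0},{"fingers":-1,"tx":-0.02,"ty":0.18,"tz":0.96,"roll":0},{"fingers":-1,"tx":-0.02,"ty":0.16,"tz":1.1,"roll":0}]'; python3 jp.py now; python3 arc.py 3 | head -1
```

```text
time: 30.8
tool_pos: [0.5152, -0.2857, 0.1463]
tool_rot: [2.252, 1.566, 1.606]
contact_force: [1.3, 6.0, 6.3]
opening: 0.0197
now
jaw n67 mean -0.0747 front5% -0.0822 | pad n39 mean -0.1000 back95% -0.0959
tin rim 257 ((433.9457092285156, -475.30303955078125), 46.79676055908203)
psi 79.0 rad 0.0656 z 0.1464 open 0.0199 tangF(ccw+) 2.07 radF(out+) 4.94 Fz 4.84 t 30.85
```

Pushback is about 5 mm by two estimates (4.8 and 5.3). I turn 32° more.

```bash
python3 arc.py 4|tail -8
```

```text
[-0.04   0.108]
[-0.073  0.216]
[-0.114  0.322]
[-0.162  0.425]
[-0.217  0.524]
[-0.279  0.619]
[-0.347  0.71 ]
[-0.422  0.795]
```

```bash
python3 -m crank '[{"fingers":-1,"tx":0,"ty":-0.04,"tz":0.11,"roll":0},{"fingers":-1,"tx":0,"ty":-0.07,"tz":0.22,"roll":0},{"fingers":-1,"tx":0,"ty":-0.11,"tz":0.32,"roll":0},{"fingers":-1,"tx":0,"ty":-0.16,"tz":0.43,"roll":0},{"fingers":-1,"tx":0,"ty":-0.22,"tz":0.52,"roll":0},{"fingers":-1,"tx":0,"ty":-0.28,"tz":0.62,"roll":0},{"fingers":-1,"tx":0,"ty":-0.35,"tz":0.71,"roll":0},{"fingers":-1,"tx":0,"ty":-0.42,"tz":0.8,"roll":0}]'; python3 jp.py now; python3 arc.py 3 | head -1
python3 -c "
import cv2;i=cv2.imread('pics/topnow.png');cv2.imwrite('pics/tn.png',cv2.resize(i,(720,600),interpolation=cv2.INTER_CUBIC))"
```

```text
time: 31.85
tool_pos: [0.5319, -0.3185, 0.1465]
tool_rot: [1.55, 1.566, 0.904]
contact_force: [6.1, 4.7, 3.4]
opening: 0.0198
now
jaw n60 mean -0.0774 front5% -0.0846 | pad n39 mean -0.0986 back95% -0.0933
tin rim 252 ((434.0168151855469, -474.8837890625), 46.0658073425293)
psi 46.4 rad 0.0664 z 0.1465 open 0.0197 tangF(ccw+) 2.89 radF(out+) 5.84 Fz 3.76 t 31.90
```

View pics/tn.png

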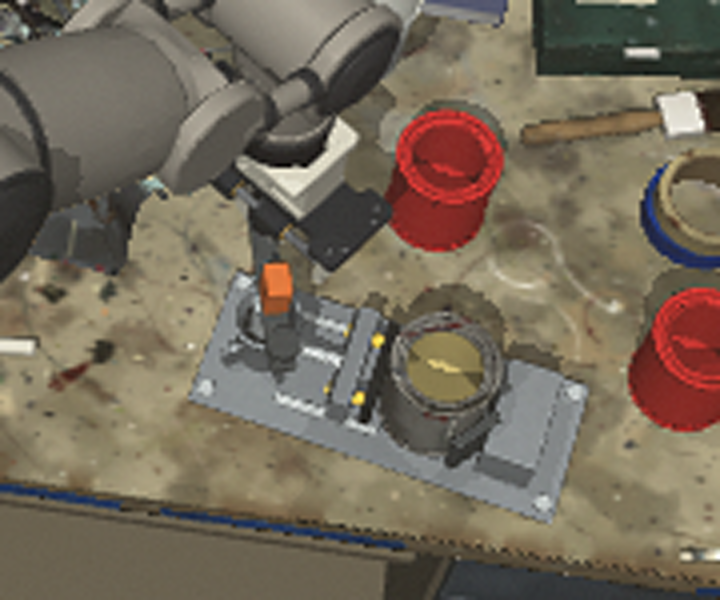

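The view shows the jaw at (355,370) close to the pad at (380,350), with the pins now showing behind the jaw at (330,390), the tin upright and the crank seated. Pushback estimates are 8–9.8 mm, within the band. I let go, rise, and check with the sharper wrist view.

```bash
python3 -m crank '[{"fingers":-0.2,"tx":0,"ty":0,"tz":0,"roll":0},{"fingers":-0.2,"tx":0,"ty":0,"tz":0,"roll":0},{"fingers":-0.2,"tx":0,"ty":0,"tz":0,"roll":0},{"fingers":-0.2,"tx":-0.2,"ty":0,"tz":0,"roll":0},{"fingers":-0.2,"tx":-0.7,"ty":0,"tz":0,"roll":0},{"fingers":-0.2,"tx":-1.4,"ty":0,"tz":0,"roll":0},{"fingers":-0.2,"tx":-2.0,"ty":-0.3,"tz":0,"roll":0},{"fingers":-0.2,"tx":-2.2,"ty":-0.8,"tz":0,"roll":0}]'
python3 -c "
from h import *
goto([.51,-.39,.235],53)"
```

```text
time: 32.9
tool_pos: [0.5112, -0.3468, 0.2368]
tool_rot: [-0.048, 1.568, -0.693]
contact_force: [-0.2, 0.1, -1.2]
opening: 0.0368
t 32.9 tool [ 0.5112 -0.3468  0.2368] ytool ang 53.03 xdown [ 0.0025 -0.0021 -1.    ] F [-0.2291  0.0902 -1.2433] T [-0.075   0.0304  0.0248] open 0.0368
tx,ty,tz [ 0.0465 -0.8804  0.6246] roll 0.003240912373965443 q6 -1.6457632660624042
```

```bash
python3 -m crank '[{"fingers":-0.2,"tx":0,"ty":-0.3,"tz":0.2,"roll":0},{"fingers":-0.2,"tx":0,"ty":-0.6,"tz":0.5,"roll":0},{"fingers":-0.2,"tx":0,"ty":-0.9,"tz":0.6,"roll":0},{"fingers":-0.2,"tx":0,"ty":-0.9,"tz":0.6,"roll":0},{"fingers":-0.2,"tx":0,"ty":-0.9,"tz":0.6,"roll":0},{"fingers":-0.2,"tx":0,"ty":-0.9,"tz":0.6,"roll":0},{"fingers":-0.2,"tx":0,"ty":-0.9,"tz":0.6,"roll":0},{"fingers":-0.2,"tx":0,"ty":-0.9,"tz":0.6,"roll":0}]'
python3 -c "
from h import *
wshot('w10')"; python3 prof.py w10|grep -v ' n[0-9] '; python3 m.py w10 .156; python3 jp.py now
python3 - <<'E'
from prof import *
o=np.array([.467,-.329]);a=np.radians(79.5);U=np.array([np.cos(a),np.sin(a)]);V=np.array([U[1],-U[0]])
for n in("w8","w10"):
    p,W,d=wcloud(n);D=W[...,:2]-o;s=D@U;t=D@V;g=cv2.cvtColor(p,cv2.COLOR_RGB2HSV)
    b=(abs(t)<.03)&(abs(W[...,2]-.0615)<.002)&(s<-.03)&(s>-.108);j=b&(g[...,2]>100)&(g[...,1]<40);k=b&(g[...,2]<75)
    print(n,"jaw",j.sum(),s[j].mean(),np.percentile(s[j],[2,98]),"pad",k.sum(),s[k].mean(),np.percentile(s[k],[2,98]))
E
```

```text
time: 33.9
tool_pos: [0.5086, -0.3892, 0.2348]
tool_rot: [0.371, 1.571, -0.275]
contact_force: [-0.5, 1.2, 0.4]
opening: 0.0363
-0.009 n11 z 0.115/0.123 V 119 S 41
-0.012 n35 z 0.107/0.117 V 116 S 13
-0.015 n74 z 0.065/0.116 V 80 S 18
-0.018 n62 z 0.068/0.073 V 81 S 9
-0.021 n77 z 0.074/0.077 V 84 S 9
-0.024 n76 z 0.078/0.079 V 97 S 9
-0.027 n54 z 0.079/0.079 V 110 S 9
-0.030 n20 z 0.042/0.044 V 140 S 8
-0.033 n28 z 0.041/0.042 V 154 S 7
-0.036 n33 z 0.042/0.043 V 180 S 8
-0.039 n30 z 0.042/0.043 V 199 S 8
-0.042 n29 z 0.042/0.043 V 196 S 7
-0.045 n33 z 0.042/0.043 V 204 S 7
-0.048 n26 z 0.041/0.042 V 199 S 9
-0.051 n29 z 0.042/0.044 V 197 S 8
-0.054 n29 z 0.041/0.043 V 203 S 9
-0.057 n27 z 0.041/0.043 V 216 S 8
-0.060 n32 z 0.041/0.043 V 200 S 8
-0.063 n25 z 0.041/0.043 V 212 S 8
-0.066 n30 z 0.042/0.043 V 208 S 7
-0.069 n131 z 0.046/0.059 V 94 S 11
-0.072 n71 z 0.061/0.062 V 158 S 15
-0.075 n65 z 0.061/0.062 V 170 S 15
-0.078 n62 z 0.062/0.062 V 169 S 15
-0.081 n63 z 0.061/0.062 V 169 S 15
-0.084 n61 z 0.061/0.062 V 166 S 15
-0.087 n28 z 0.061/0.061 V 134 S 15
-0.096 n206 z 0.047/0
[... 182 characters left out ...]
 146 S 21
-0.114 n63 z 0.100/0.100 V 140 S 17
-0.117 n93 z 0.101/0.103 V 123 S 19
-0.120 n25 z 0.102/0.103 V 152 S 41
[263  97  44  42 651] [283.8295 119.2442]
top pts 648 [ 0.468  -0.3316  0.156 ] [ 0.4527 -0.3423  0.1523] [ 0.4829 -0.3186  0.1587]
((467.609619140625, -330.4983825683594), (28.620847702026367, 19.464380264282227), 14.19936752319336)
now
jaw n65 mean -0.0780 front5% -0.0846 | pad n41 mean -0.0992 back95% -0.0958
tin rim 239 ((433.9871520996094, -475.2948913574219), 46.81165313720703)
w8 jaw 1058 -0.05905583789760508 [-0.0674 -0.051 ] pad 539 -0.08997525480549426 [-0.1063 -0.0845]
w10 jaw 871 -0.07965781622696315 [-0.088  -0.0717] pad 436 -0.10202157474662737 [-0.1066 -0.0978]
```

View pics/w10.png

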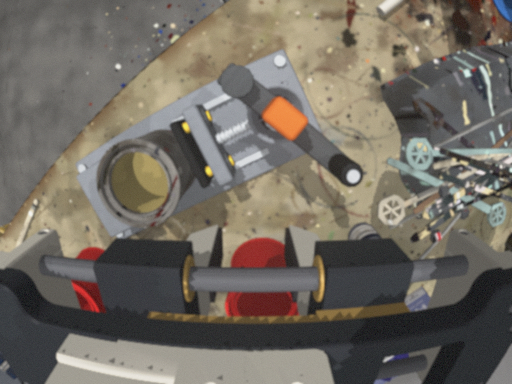

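The wrist view shows the crank seated with its grip at (285,118) and top at z 0.156, the same as when it first went home. The knob is at (352,175), the pad is against the tin at (190,150), and the robot is clear. The jaw has travelled 20.6 mm and the pad 12.0–13.3 mm, so pushback is about 7.3–8.6 mm. I hand in.

```bash
python3 -c "
from h import *
s=observe();print(s['time'],s['contact_force'],abs(s['qvel']).max());print(hand_in())"
```

```text
34.0 [ 0.9096 -0.0874  0.4226] 0.0015205047596526103
the job is handed in; nothing more can be done
None
```

I took the crank from its cup, lowered it into the drive tube and turned it about 70° clockwise under 4–9 N until it dropped onto the stud. From there I eased it home with small corrections, pressing up to about 11 N. I then cranked it about 300° by the knob, let go, moved the arm clear and handed in at 34 s. No verdict was reported.

**Last checks:**
- **Crank seated:** the top of the grip was at z = 0.156, the height for fully home. Before I released it, it stood on a hard stop 18 mm below where it first touched the stud.
- **Pad pushback:** the wrist camera gives about 7.3–8.6 mm.
- **Tin:** upright, and shifted about 2–3 mm into the V jaw.
- **Robot:** nothing touching, wrist force about 1 N. I did not re-measure the bystanders' positions.

**Failed or disagreed:**
- My first grasp closed too early, above the grip. Nothing was disturbed and I repeated it.
- While I still held the knob, the coarser top camera read 9.4–9.8 mm of pushback. After release its figures came to about 7.3–9.4 mm. All of these are inside the 4–12 mm band.

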